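# Load the mixer platform from the pile and lock its ring

### The job

Use the two-pin spanner to turn the platform's lock ring counter-clockwise to its stop so that its fingers clear the pockets, then take every plate off the pile, always the uppermost first and without pushing or dragging the plates beneath, and lay each flat in a pocket of its own with its blue grip up. Then turn the ring fully back with the spanner so that it locks the plates, and put the spanner back in its stand; leave the bottles, timer and dish alone.

Things in the scene. Friction and masses are not known exactly. Their poses are not given: they have to be found in the camera images.
- plate_1_mid (a point): Carrier plate 1: aluminium, 90 (x) x 60 (y) x 8 mm, 0.13 to 0.24 kg, with a blue upright grip in the middle of its top face, 50 (x) x 14 (y) x 28 mm high. The point is the centre, half-way up: 18 mm above the underside, 10 mm above the top face; z points out of the grip face. Lowest in the pile; upper plates rest on it.
- plate_2_mid (a point): Carrier plate 2: aluminium, 90 (x) x 60 (y) x 8 mm, 0.13 to 0.24 kg, with a blue upright grip in the middle of its top face, 50 (x) x 14 (y) x 28 mm high. The point is the centre, half-way up: 18 mm above the underside, 10 mm above the top face; z points out of the grip face. Lowest in the pile; upper plates rest on it.
- plate_3_mid (a point): Carrier plate 3: aluminium, 90 (x) x 60 (y) x 8 mm, 0.13 to 0.24 kg, with a blue upright grip in the middle of its top face, 50 (x) x 14 (y) x 28 mm high. The point is the centre, half-way up: 18 mm above the underside, 10 mm above the top face; z points out of the grip face. Lies crosswise, its ends about 15 mm deep on plates 1 and 2. May be absent.
- plate_4_mid (a point): Carrier plate 4: aluminium, 90 (x) x 60 (y) x 8 mm, 0.13 to 0.24 kg, with a blue upright grip in the middle of its top face, 50 (x) x 14 (y) x 28 mm high. The point is the centre, half-way up: 18 mm above the underside, 10 mm above the top face; z points out of the grip face. Lies crosswise, its ends about 15 mm deep on plates 1 and 2. May be absent.
- plate_1: The same plate 1; origin in the middle of its underside. All plates are alike, and look the same after half a turn.
- plate_2: The same plate 2; origin in the middle of its underside. All plates are alike, and look the same after half a turn.
- plate_3: The same plate 3; origin in the middle of its underside. All plates are alike, and look the same after half a turn.
- plate_4: The same plate 4; origin in the middle of its underside. All plates are alike, and look the same after half a turn.
- pocket_1 (a point): Pocket of the mixer platform, near right one: 98 (x) x 68 (y) mm, open above, its walls 6 mm high. The point is the middle of its floor, 6 mm above the worktop; axes are the platform's. Any plate may go in any pocket, its x along the pocket's x (either way round).
- pocket_2 (a point): Pocket of the mixer platform, near left one: 98 (x) x 68 (y) mm, open above, its walls 6 mm high. The point is the middle of its floor, 6 mm above the worktop; axes are the platform's. Any plate may go in any pocket, its x along the pocket's x (either way round).
- pocket_3 (a point): Pocket of the mixer platform, far right one: 98 (x) x 68 (y) mm, open above, its walls 6 mm high. The point is the middle of its floor, 6 mm above the worktop; axes are the platform's. Any plate may go in any pocket, its x along the pocket's x (either way round).
- pocket_4 (a point): Pocket of the mixer platform, far left one: 98 (x) x 68 (y) mm, open above, its walls 6 mm high. The point is the middle of its floor, 6 mm above the worktop; axes are the platform's. Any plate may go in any pocket, its x along the pocket's x (either way round).
- lock_ring (a joint): Turn of the lock ring amid the platform, rad, counter-clockwise from above: 0 = locked (four red-tipped fingers reach diagonally over the pockets' inner corners, 3 mm above a loaded plate), 0.785 = free (fingers over the ribs between pockets); stops at both. Stays where left; turning takes about 0.15 N m. Fingers: 16 mm wide, 62 mm from the centre, 17 to 22 mm above the worktop.
- ring_face (a point): Lock ring: round steel face 54 mm across in a raised aluminium rim (68 mm across, 2 mm higher). The point is the middle of the face, 24 mm above the worktop, and turns with the ring: two holes of 12 mm diameter, at least 15 mm deep, at +18 and -18 mm along its x axis, which is the platform's x at joint 0.
- spanner_mid (a point): Two-pin spanner, 0.18 kg: orange upright grip 50 (x) x 14 (y) x 30 mm high on a 47 mm steel disc, 8 mm thick; under it two pins, 9 mm thick, 12 mm long, at +18 and -18 mm along x. The point is its centre, half-way up: 25 mm above the pin tips, 13 above the disc's underside, 5 above its upper face. Starts pins down in its stand, disc on the stand's top. Looks the same after half a turn.
- stand_top (a point): Spanner stand, a grey fixed block 84 x 48 mm, 22 mm high, on a 100 x 64 mm foot: the point is the middle of its top; two holes of 12 mm diameter, 16 mm deep, at +18 and -18 mm along x.
- amber_bottle: Bystander: brown glass bottle with white cap, 44 mm across, 110 mm high; origin under its middle.
- violet_bottle: Bystander: violet bottle with black cap, 40 mm across, 104 mm high; origin under its middle.
- timer: Bystander: flat white lab timer 70 x 66 x 19 mm; origin under its middle.
- dish: Bystander: round lidded dish, 60 mm across, 15 mm high; origin under its middle.

How it is judged:
By the outcome, as a careful person would: the job done as asked, in the order asked, and still so for the second after the job is handed in, with the robot touching nothing.
Of plate_3, plate_4 only 1 to 2 are there at a start; the rules pass over those that are not, and their reading is None.
At some moment in a run one of plate_1, plate_2, plate_3, plate_4 may be knocked a few centimetres aside while the robot is not near it.
It also fails if it takes over 210 s, if anything falls off the work surface, if the arm or the gripper's body presses on something with over 40 N, if the wrist force passes 120 N, or if a joint passes its speed limit or range.

### The arm

A 6-joint arm with a two-finger parallel gripper is mounted at the origin on a cart in front of the work surface, level with it; the furniture and walls round the work are solid. World frame = base frame: x ahead of the robot, y to its left, z up, the work surface at z = 0. Lengths are in m, angles in rad, forces in N, time in s.
With the tool pointing down it reaches from about 0.425 to 0.95 m from the base axis. Payload 3.5 kg.
Tool frame: the origin (TCP) lies at the very end of the fingers, on their centre line; the grasp point (between the pads) lies 19 mm behind it; z points along the fingers, y is the direction in which the jaws open and shut (so a half turn about z gives the same grasp; the last joint's range is limited). The gripper opens to 85 mm and grips with 20 to 120 N. Pads are 22 mm wide; open, the fingers measure 114 mm over their backs; the gripper's body (76 mm by 85 mm) begins 54 mm behind the grasp point. The pads swing forward as they close: fully open they stand 13 mm farther back than shut.
Start: joints at [-1.326, 0.286, 1.577, -0, 1.279, -0.15], TCP at [0.26, -0.623, 0.21] pointing down, gripper open.
Joint ranges: [-2.77, 2.77], [-0.9, 2.22], [0.21, 2.48], [-1.53, 4.67], [0.24, 2.81], [-2.84, 2.84]. Speed limits (rad/s): [2.79, 2.79, 3.14, 3.14, 3.14, 3.14].

### API

Orientations are given as a unit quaternion [x, y, z, w].
In Python, from plant import get_state, read_camera, get_calibration, ticket, search_frame, cut_out, pinpoint gives the robot as it stands.
- The arm moves only by the tool move_arm, never from a script. Its argument "plan" is a list that holds one entry, the list of rows, each a list of 7 numbers: the turn, a rotation vector about the tool's x, y, z in degrees, then the shift along the tool's x, y, z in m, then the finger opening in m, from 0 to 0.0854. In form: [[[ax, ay, az, x, y, z, hand], ...]]. A call has exactly 5 rows; each row is the pose to reach, as a shift and turn from the pose measured when the call began, along the tool's axes at that moment; what a row does not reach only later rows make up. A row lasts 1/8 s, in which the tool goes at most 62.5 mm and 10.7 degrees, less where a joint would pass 70% of its speed; a pose out of reach is approached as far as the arm can. A call with a gripper value outside its range is refused whole. The fingers move at their own pace and stop on an object; "force" is the grip in N (left out, the last holds). Time passes only in rows, so rows that repeat a pose let the fingers close, or fill a call up. It gives the time, the measured TCP pose, the force and the opening at its end, in the units of the state.
- get_state(): the state, without advancing time (a new reading comes with each control period).
- read_camera(name): name is "side" or "top" or "wrist"; returns the picture (400x640x3 uint8, red, green, blue); there is no depth.
- get_calibration(name): a dict with "mtx" (3x3 intrinsics, pixels), "dist_coeffs" ([k1, k2, p1, p2, k3] as OpenCV has them; the pictures are not rectified), "extrinsics" (4x4, takes a point from camera to world coordinates); the wrist camera has in their place "hand_eye" (4x4, takes a point from camera to tool coordinates, whose origin is the TCP and whose axes are the flange's). Camera axes: x right, y up, looking along -z (the intrinsics and any distortion apply to the point x, -y, -z); pixel columns grow to the right and rows downward; lengths in m; the calibration is good to about 2 mm. A picture is of the moment at which its call begins: read the wrist's pose just before it. get_calibration takes no time and is no camera call.
- ticket.sign_off(): hands the job in, once; it reports no verdict.
Trained networks look in the newest picture that a camera, given by its name, has taken for a name from the list of things; names that differ only in an ending like _2 or _b are one class to them, and where a whole thing is asked for, a point or a joint stands for the part that bears it (a point fixed in the world has none). Each returns a list of dicts, best first, with "p" (0 to 1); they miss things now and then, are a little off and sometimes report something else, mostly with a low value. They report only what shows in the picture. A call takes as long as a camera call.
- search_frame(camera, query): "centre" ([column, row] in pixels, amid what is visible of it).
- cut_out(camera, query): "pixels" (400x640 bool, what is visible of it) and "centre" ([column, row] in pixels, amid what is visible of it).
- pinpoint(camera, query): "centre" ([column, row] in pixels: a listed point, or the origin of a listed thing).
The state is a dict: "time": time; "qpos": joint angles; "dq": joint speeds; "joint_efforts": joint torques, N m; "eef_pos": TCP position; "tcp_rot": TCP orientation; "contact_force": force on the tool from outside, world axes, zero at the start; "wrist_torque": the same for the moment, N m; "opening": opening from 0.0 (shut) to 1.0 (fully open).
Only numpy, scipy, OpenCV 4.12 (cv2) and the standard library are available. Lean on these libraries where they do the work, as an engineer would, in place of code of your own. Each camera call takes 0.05 s, during which the arm holds its last target.

## Working session

There is one attempt and no reset: what is moved stays moved. The work goes in short steps, Python scripts to look and compute and a tool call to move; the robot and the scene stay as the last step left them, time stands still between calls to the robot, and variables do not carry over. Pictures are saved under pics/ and viewed, and the job is handed in when it is done.

Besides the shell and the picture viewer there is one more tool, called after ">>>" as a command line: name --argument value ..., lists and objects as JSON in quotes. move_arm: Moves the arm, as the interface text tells. Its arguments: {"type":"object","properties":{"plan":{"type":"array","items":{"type":"array","items":{"type":"array","items":{"type":"number"}}}},"force":{"type":"number"}},"required":["plan"]}

```bash
ls; mkdir -p pics; cat > h.py <<'E'
import numpy as np, cv2
from scipy.spatial.transform import Rotation as R
from plant import *
def save(cam,fn):
    im=read_camera(cam); cv2.imwrite('pics/'+fn,im[:,:,::-1]); return im
def campose(cam,st=None):
    c=get_calibration(cam)
    if cam=='wrist':
        st=st or get_state()
        T=np.eye(4);T[:3,:3]=R.from_quat(st['tcp_rot']).as_matrix();T[:3,3]=st['eef_pos']
        return c,T@np.array(c['hand_eye'])
    return c,np.array(c['extrinsics'])
def ray(cam,px,z,st=None):
    c,E=campose(cam,st)
    u=cv2.undistortPoints(np.array([[px]],float),np.array(c['mtx'],float),np.array(c['dist_coeffs'],float))[0,0]
    d=E[:3,:3]@np.array([u[0],-u[1],-1.]);o=E[:3,3]
    return o+d*(z-o[2])/d[2]
def proj(cam,P,st=None):
    c,E=campose(cam,st)
    p=np.linalg.inv(E)@np.append(P,1.); 
    return cv2.projectPoints(np.array([[p[0],-p[1],-p[2]]]),np.zeros(3),np.zeros(3),np.array(c['mtx'],float),np.array(c['dist_coeffs'],float))[0][0,0]
E
python3 - <<'E'
from h import *
st=get_state(); print(st)
for c in ['side','top','wrist']:
    save(c,c+'0.png'); k=get_calibration(c); print(c,k)
for q,z in [('plate_1_mid',.018),('pocket_1',.006),('ring_face',.024),('spanner_mid',.035),('stand_top',.022)]:
    for cam in ['top','side']:
        for r in pinpoint(cam,q): print(q,cam,np.round(r['p'],2),np.round(r['centre'],1),ray(cam,r['centre'],z).round(4))
E
```

```text
pics
{'time': 0.0, 'qpos': array([-1.32600467e+00,  2.87191757e-01,  1.57820051e+00, -1.25710044e-05,
        1.27860254e+00, -1.49980563e-01]), 'dq': array([-0.00047826, -0.00068304,  0.00027193,  0.00065572, -0.00049504,
        0.00044348]), 'joint_efforts': array([ 6.05627920e-04, -4.05983770e+01, -2.92624515e+01, -1.04260180e-04,
        5.85809466e-03,  5.33632445e-07]), 'eef_pos': array([ 0.2594637 , -0.62236094,  0.20851712]), 'tcp_rot': array([ 9.80581465e-01,  1.96108512e-01, -6.29265073e-05, -1.19944188e-03]), 'contact_force': array([-1.19289008,  0.20962827,  0.8231747 ]), 'wrist_torque': array([0.04087402, 0.01933003, 0.02144543]), 'opening': 0.9993100112391292}
side {'mtx': array([[401.93485382,   0.        , 314.13928659],
       [  0.        , 401.93485382, 198.65969596],
       [  0.        ,   0.        ,   1.        ]]), 'dist_coeffs': array([-0.03956797,  0.        ,  0.        ,  0.        ,  0.        ]), 'extrinsics': array([[-0.85473688,  0.32764665, -0.40258233,  0.06591745],
       [-0.51877551, -0.51349361,  0.68351758,  0.9217387 ],
       [ 0.01722879,  0
[... 1981 characters left out ...]
ace top 0.26 [412.1 245.3] [ 0.4965 -0.2228  0.024 ]
ring_face side 0.56 [322.7 230.7] [0.5061 0.1186 0.024 ]
spanner_mid top 0.77 [212.9 258.2] [0.4684 0.3486 0.035 ]
spanner_mid top 0.5 [368.5 253. ] [ 0.4771 -0.0966  0.035 ]
spanner_mid side 0.76 [289.5 285. ] [0.4671 0.3572 0.035 ]
spanner_mid side 0.22 [346.2 154.3] [ 0.6464 -0.3027  0.035 ]
stand_top top 0.82 [212.6 258.5] [0.4673 0.3531 0.022 ]
stand_top top 0.71 [410.3 246.9] [ 0.492  -0.2179  0.022 ]
stand_top side 0.82 [290.8 288.1] [0.4648 0.355  0.022 ]
stand_top side 0.73 [354.6 180.4] [ 0.546  -0.1781  0.022 ]
stand_top side 0.67 [373.1 178.8] [ 0.4938 -0.2237  0.022 ]
stand_top side 0.67 [372.1 186.7] [ 0.4762 -0.1767  0.022 ]
```

View pics/top0.png

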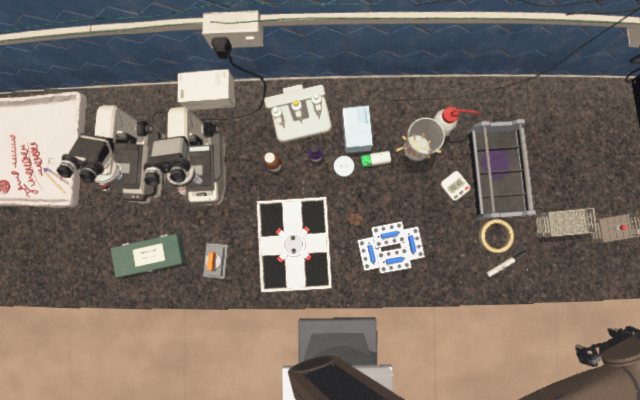

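View pics/side0.png

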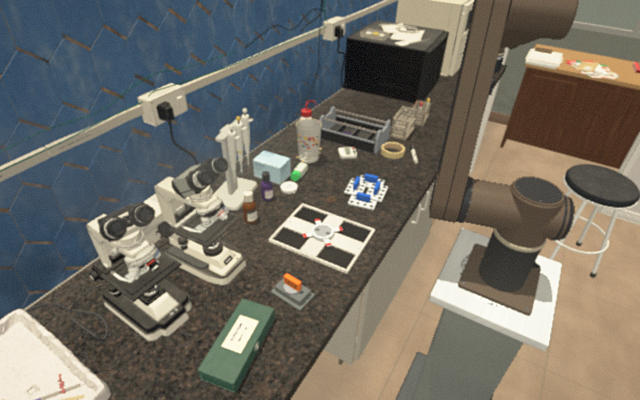

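View pics/wrist0.png

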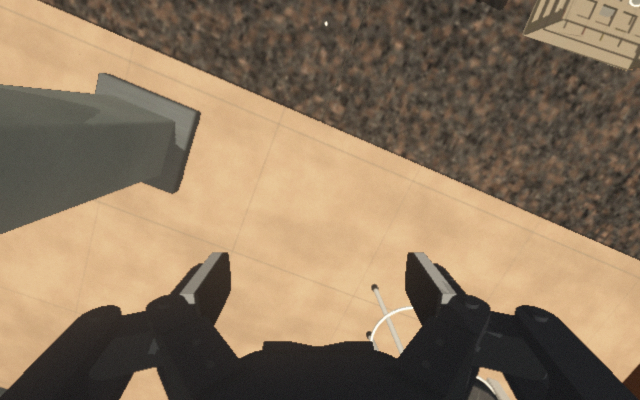

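Platform at about (0.508, 0.12), its long pocket axis along world x; spanner in its stand at (0.467, 0.354); the pile of 4 plates is at (0.49, -0.17). Next I go to look at the pile, then the ring and spanner on the way.

```bash
cat >> h.py <<'E'
def goto(pos,yaw,st=None):
    """print delta in tool frame for tool-down pose with tool-x yaw (deg)"""
    st=st or get_state()
    R0=R.from_quat(st['tcp_rot']); y=np.radians(yaw)
    Rt=R.from_matrix(np.array([[np.cos(y),np.sin(y),0],[np.sin(y),-np.cos(y),0],[0,0,-1]]))
    rv=(R0.inv()*Rt).as_rotvec(degrees=True)
    d=R0.inv().apply(np.array(pos)-st['eef_pos'])
    print('t',st['time'],'rv',rv.round(2),'shift',d.round(4),'rows>=',max(np.linalg.norm(d)/.0625,np.linalg.norm(rv)/10.7).round(1))
E
python3 - <<'E'
from h import *
goto([.42,-.4,.28],0);goto([.46,-.2,.28],0)
E
```

```text
t 0.65 rv [ 0.   -0.   22.62] shift [ 0.2338 -0.1442 -0.0701] rows>= 4.5
t 0.65 rv [ 0.   -0.   22.62] shift [ 0.3477 -0.3135 -0.0701] rows>= 7.6
```

>>> move_arm --plan '[[[0,0,5,0.047,-0.029,-0.014,0.085],[0,0,10,0.094,-0.058,-0.028,0.085],[0,0,15,0.14,-0.087,-0.042,0.085],[0,0,20,0.187,-0.115,-0.056,0.085],[0,0,22.6,0.234,-0.144,-0.07,0.085]]]'

```text
time: 1.27
eef_pos: [0.4211, -0.3987, 0.2807]
tcp_rot: [1.0, -0.001, 0.0, 0.0]
contact_force: [1.3, 0.1, -0.6]
opening: 0.996
```

```bash
python3 - <<'E'
from h import *
goto([.46,-.18,.26],0)
E
```

```text
t 1.275 rv [ 0.04 -0.03 -0.1 ] shift [ 0.0385 -0.2187  0.0206] rows>= 3.6
```

>>> move_arm --plan '[[[0,0,0,0.01,-0.055,0.005,0.085],[0,0,0,0.02,-0.11,0.01,0.085],[0,0,0,0.03,-0.165,0.015,0.085],[0,0,0,0.0385,-0.219,0.02,0.085],[0,0,0,0.0385,-0.219,0.02,0.085]]]'

```text
time: 1.9
eef_pos: [0.4601, -0.1766, 0.2604]
tcp_rot: [1.0, 0.002, 0.0, 0.0]
contact_force: [-0.2, -0.4, 0.1]
opening: 0.996
```

```bash
python3 - <<'E'
from h import *
st=get_state();print(st['eef_pos'],st['dq'].round(3))
save('wrist','w1.png')
for r in pinpoint('wrist','plate_1_mid'): print(np.round(r['p'],2),np.round(r['centre'],1),ray('wrist',r['centre'],.018,st).round(4),ray('wrist',r['centre'],.026,st).round(4))
goto([.46,.02,.26],0);goto([.49,.12,.2],0)
E
```

```text
[ 0.46009415 -0.17660756  0.26041001] [-0.06   0.024 -0.036 -0.032 -0.015 -0.024]
0.96 [350.8 136.9] [ 0.5052 -0.2208  0.018 ] [ 0.5057 -0.2199  0.026 ]
t 2.0 rv [ 0.09 -0.06 -0.02] shift [-0.0002 -0.1997  0.0006] rows>= 3.2
t 2.0 rv [ 0.09 -0.06 -0.02] shift [ 0.0297 -0.2998  0.0605] rows>= 4.9
```

View pics/w1.png

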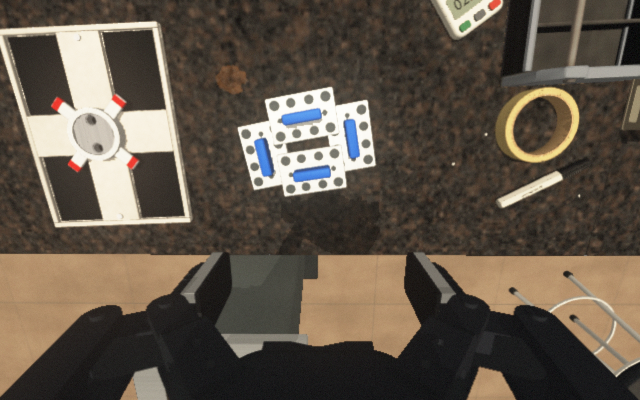

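The pile shows four plates: left (263,155) and right (351,139) with grips along x, top (302,117) and bottom (312,173) crosswise with horizontal grips, apparently the upper ones. The ring is at (94,133). Moving on to the ring.

>>> move_arm --plan '[[[0,0,0,0.006,-0.06,0.012,0.085],[0,0,0,0.012,-0.12,0.024,0.085],[0,0,0,0.018,-0.18,0.036,0.085],[0,0,0,0.024,-0.24,0.048,0.085],[0,0,0,0.03,-0.3,0.06,0.085]]]'

```text
time: 2.62
eef_pos: [0.4915, 0.1205, 0.2007]
tcp_rot: [1.0, -0.002, 0.001, 0.001]
contact_force: [-0.0, 0.0, 0.7]
opening: 0.998
```

```bash
python3 - <<'E'
from h import *
st=get_state();print(st['eef_pos'],st['dq'].round(3))
save('wrist','w2.png')
for q,z in [('ring_face',.024),('pocket_1',.006)]:
  for r in pinpoint('wrist',q): print(q,np.round(r['p'],2),np.round(r['centre'],1),ray('wrist',r['centre'],z,st).round(4))
goto([.46,.34,.2],0)
E
```

```text
[0.49145554 0.12048755 0.20067786] [ 0.986  0.425 -0.21  -0.003 -0.221  0.979]
ring_face 0.6 [319.3 170.1] [0.5035 0.1183 0.024 ]
pocket_1 0.96 [367.9  96.8] [0.5846 0.0627 0.006 ]
pocket_1 0.72 [368.5 217.8] [0.4388 0.0553 0.006 ]
pocket_1 0.72 [275.4 227.2] [0.4263 0.1747 0.006 ]
pocket_1 0.58 [262.6  98. ] [0.5836 0.1828 0.006 ]
t 2.775 rv [0.11 0.03 0.15] shift [-0.0299 -0.2188 -0.0007] rows>= 3.5
```

View pics/w2.png

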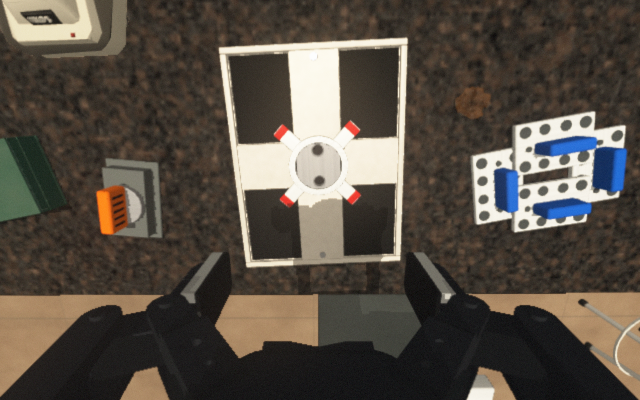

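```bash
python3 - <<'E'
from h import *
goto([.485,.12,.09],0)
E
```

```text
t 2.775 rv [0.11 0.03 0.15] shift [-0.0054  0.001   0.1097] rows>= 1.8
```

>>> move_arm --plan '[[[0,0,0,-0.003,0.001,0.055,0.085],[0,0,0,-0.005,0.001,0.11,0.085],[0,0,0,-0.005,0.001,0.11,0.085],[0,0,0,-0.005,0.001,0.11,0.085],[0,0,0,-0.005,0.001,0.11,0.085]]]'

```text
time: 3.4
eef_pos: [0.4881, 0.1195, 0.093]
tcp_rot: [1.0, 0.001, 0.003, 0.001]
contact_force: [-0.4, 0.7, 0.3]
opening: 0.996
```

```bash
python3 - <<'E'
from h import *
st=get_state();print(st['eef_pos'],st['dq'].round(3))
im=save('wrist','w3.png')
for q,z in [('ring_face',.024),('pocket_1',.006)]:
  for r in pinpoint('wrist',q): print(q,np.round(r['p'],2),np.round(r['centre'],1),ray('wrist',r['centre'],z,st).round(4))
c=[int(v) for v in proj('wrist',[.506,.119,.024],st)];print(c)
cv2.imwrite('pics/w3c.png',cv2.resize(im[c[1]-75:c[1]+75,c[0]-100:c[0]+100,::-1],None,fx=4,fy=4,interpolation=2))
goto([.46,.345,.1],0)
E
```

```text
[0.48809343 0.11950111 0.09300008] [ 0.01  -0.001  0.01   0.001 -0.002  0.001]
ring_face 0.86 [319.4 185.8] [0.5065 0.1181 0.024 ]
pocket_1 0.93 [385.9 258.5] [0.4333 0.0558 0.006 ]
pocket_1 0.93 [393.1  81.5] [0.5867 0.0602 0.006 ]
pocket_1 0.73 [237.7  88.4] [0.5813 0.183  0.006 ]
pocket_1 0.61 [256.2 262.7] [0.4288 0.1767 0.006 ]
[318, 186]
t 3.55 rv [ 0.11 -0.19  0.14] shift [-0.0262 -0.2251 -0.0088] rows>= 3.6
```

View pics/w3c.png

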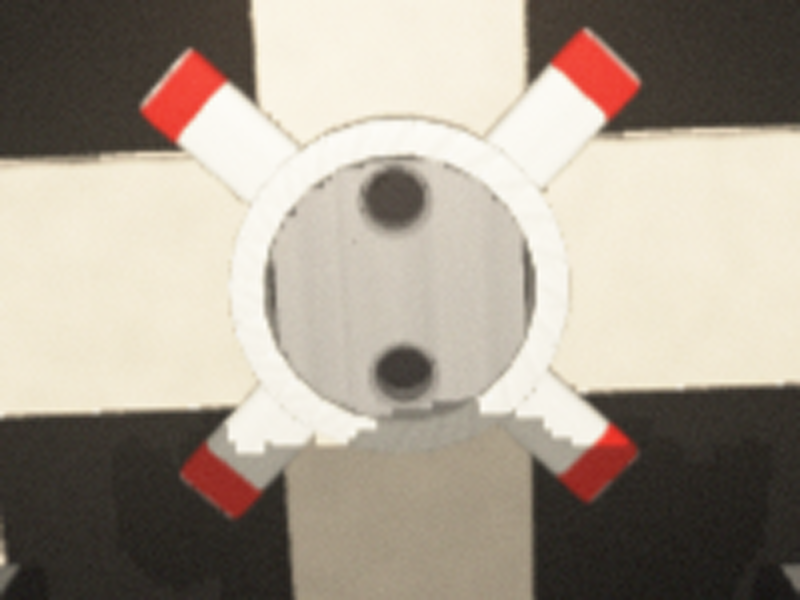

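Ring close-up: holes at crop (393,197) and (403,369), i.e. full image about (316,160) and (319,203); ring still locked, holes nearly along world x.

```bash
cat >> h.py <<'E'
def holes(im,guess,z,st,cam='wrist',thr=110,r=16):
    g=cv2.cvtColor(im,cv2.COLOR_RGB2GRAY); out=[]
    for c in guess:
        x,y=int(c[0]),int(c[1]); w=(g[y-r:y+r+1,x-r:x+r+1]<thr).astype(np.uint8)
        n,l,s,ce=cv2.connectedComponentsWithStats(w)
        k=max(range(1,n),key=lambda i:s[i][4]-3*np.hypot(*(ce[i]-r)))
        p=ce[k]+[x-r,y-r]; P=ray(cam,p,z,st); out.append(P); print('hole px',p.round(1),'area',s[k][4],P.round(4))
    a,b=out;d=a-b
    print('mid',((a+b)/2).round(4),'sep',np.linalg.norm(d).round(4),'yaw',np.degrees(np.arctan2(d[1],d[0])).round(1))
E
python3 - <<'E'
from h import *
st=get_state(); im=cv2.imread('pics/w3.png')[:,:,::-1]
for t in (90,110,130): holes(im,[(316.2,160),(318.7,203)],.024,st,thr=t,r=9)
E
```

```text
hole px [316.3 159.7] area 126 [0.5262 0.1212 0.024 ]
hole px [318.5 202.8] area 103 [0.4912 0.1193 0.024 ]
mid [0.5087 0.1202 0.024 ] sep 0.035 yaw 3.1
hole px [316.2 160. ] area 159 [0.526  0.1212 0.024 ]
hole px [318.6 203.8] area 140 [0.4904 0.1192 0.024 ]
mid [0.5082 0.1202 0.024 ] sep 0.0356 yaw 3.2
hole px [316.2 160.1] area 179 [0.5259 0.1213 0.024 ]
hole px [318.5 203.9] area 156 [0.4904 0.1193 0.024 ]
mid [0.5081 0.1203 0.024 ] sep 0.0356 yaw 3.2
```

>>> move_arm --plan '[[[0,0,0,-0.007,-0.056,-0.008,0.085],[0,0,0,-0.014,-0.112,-0.009,0.085],[0,0,0,-0.02,-0.168,-0.009,0.085],[0,0,0,-0.026,-0.225,-0.009,0.085],[0,0,0,-0.026,-0.225,-0.009,0.085]]]'

```text
time: 4.18
eef_pos: [0.4598, 0.3486, 0.1014]
tcp_rot: [1.0, 0.004, 0.003, 0.0]
contact_force: [-0.2, -0.3, -0.1]
opening: 0.993
```

>>> move_arm --plan '[[[0,0,0,0,0,0,0.085],[0,0,0,0,0,0,0.085],[0,0,0,0,0,0,0.085],[0,0,0,0,0,0,0.085],[0,0,0,0,0,0,0.085]]]'

```text
time: 4.8
eef_pos: [0.46, 0.3481, 0.1014]
tcp_rot: [1.0, 0.004, 0.003, 0.0]
contact_force: [-0.6, 0.7, -0.7]
opening: 0.997
```

```bash
python3 - <<'E'
from h import *
st=get_state();print(st['eef_pos'],st['dq'].round(3))
im=save('wrist','w4.png')
for q,z in [('spanner_mid',.035),('stand_top',.022)]:
  for r in pinpoint('wrist',q): print(q,np.round(r['p'],2),np.round(r['centre'],1),ray('wrist',r['centre'],z,st).round(4))
c=[int(v) for v in proj('wrist',[.467,.354,.05],st)];print(c)
x0=max(c[0]-100,0);y0=max(c[1]-75,0);print(x0,y0)
cv2.imwrite('pics/w4c.png',cv2.resize(im[y0:y0+150,x0:x0+200,::-1],None,fx=4,fy=4,interpolation=2))
E
```

```text
[0.45997512 0.34808728 0.10139196] [ 0.004  0.001 -0.002 -0.    -0.002  0.001]
spanner_mid 0.57 [316.  206.7] [0.4616 0.3495 0.035 ]
[310, 205]
210 130
```

View pics/w4c.png

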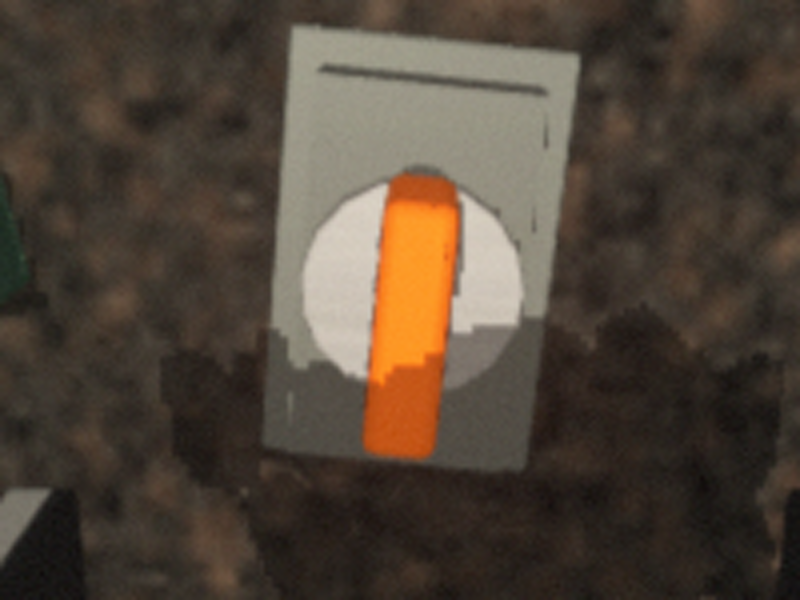

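Spanner close-up: orange top face spans crop (388,200)-(460,203) to (363,455)-(435,457), yawed a few degrees.

```bash
python3 - <<'E'
from h import *
st=get_state()
C=[ray('wrist',(210+(x+.5)/4-.5,130+(y+.5)/4-.5),.060,st) for x,y in [(388,199),(460,203),(363,455),(435,458)]]
for c in C: print(c.round(4))
a=(C[0]+C[1])/2;b=(C[2]+C[3])/2
m=(a+b)/2;d=a-b;yaw=np.degrees(np.arctan2(d[1],d[0]))
print('len',np.linalg.norm(d),'wid',np.linalg.norm(C[0]-C[1]),np.linalg.norm(C[2]-C[3]),'mid',m.round(4),'yaw',yaw)
# stand corners z=.022
C=[ray('wrist',(210+(x+.5)/4-.5,130+(y+.5)/4-.5),.022,st) for x,y in [(320,66),(548,92)]]
print(C[0].round(4),C[1].round(4),np.linalg.norm(C[0]-C[1]))
D=np.array([m[0],m[1],.09])
goto([m[0],m[1],.033],yaw)
goto([m[0],m[1],.085],yaw)
E
```

```text
[0.4891 0.3565 0.06  ]
[0.4885 0.3439 0.06  ]
[0.4403 0.3613 0.06  ]
[0.4398 0.3478 0.06  ]
len 0.048932499590135126 wid 0.012679904835608805 0.013489695854916064 mid [0.4644 0.3524 0.06  ] yaw -5.113113467937457
[0.5085 0.3716 0.022 ] [0.5037 0.3253 0.022 ] 0.04649670370892191
t 4.95 rv [ 0.01 -0.3   5.55] shift [ 0.0042 -0.004   0.0684] rows>= 1.1
t 4.95 rv [ 0.01 -0.3   5.55] shift [ 0.0045 -0.0039  0.0164] rows>= 0.5
```

>>> move_arm --plan '[[[0,0,5.5,0.0043,-0.004,0.016,0.06],[0,-0.3,5.5,0.0043,-0.004,0.03,0.06],[0,-0.3,5.5,0.0043,-0.004,0.045,0.06],[0,-0.3,5.5,0.0042,-0.004,0.06,0.06],[0,-0.3,5.5,0.0042,-0.004,0.068,0.06]]]'

```text
time: 5.58
eef_pos: [0.4636, 0.352, 0.0318]
tcp_rot: [0.999, -0.044, -0.001, 0.001]
contact_force: [-0.2, 0.2, 0.5]
opening: 0.701
```

```bash
python3 - <<'E'
from h import *
goto([.4644,.3524,.0335],-5.1)
E
```

```text
t 5.575 rv [0.08 0.1  0.06] shift [ 0.0008 -0.0005 -0.0017] rows>= 0.0
```

>>> move_arm --plan '[[[0,0,0,0.001,0,-0.002,0.06],[0,0,0,0.001,0,-0.002,0.0],[0,0,0,0.001,0,-0.002,0.0],[0,0,0,0.001,0,-0.002,0.0],[0,0,0,0.001,0,-0.002,0.0]]]' --force 100

```text
time: 6.2
eef_pos: [0.4651, 0.3521, 0.0348]
tcp_rot: [0.999, -0.044, -0.0, 0.0]
contact_force: [-1.5, -0.8, 4.2]
opening: 0.112
```

>>> move_arm --plan '[[[0,0,0,0,0,0,0.0],[0,0,0,0,0,0,0.0],[0,0,0,0,0,0,0.0],[0,0,0,0,0,0,0.0],[0,0,0,0,0,0,0.0]]]'

```text
time: 6.82
eef_pos: [0.4651, 0.3522, 0.0349]
tcp_rot: [0.999, -0.044, -0.0, 0.0]
contact_force: [0.1, 0.0, 1.1]
opening: 0.106
```

```bash
python3 - <<'E'
from h import *
st=get_state();print(st['eef_pos'],st['opening'],st['contact_force'],st['wrist_torque'])
im=save('wrist','w5.png')
goto([.4644,.3524,.08],-5.1)
E
```

```text
[0.46514531 0.35216233 0.03486408] 0.10564702083150988 [0.12955881 0.01762587 1.0505767 ] [-0.0884952   0.04957177 -0.04759164]
t 6.875 rv [0.04 0.04 0.06] shift [-0.0008 -0.0001 -0.0451] rows>= 0.7
```

View pics/w5.png

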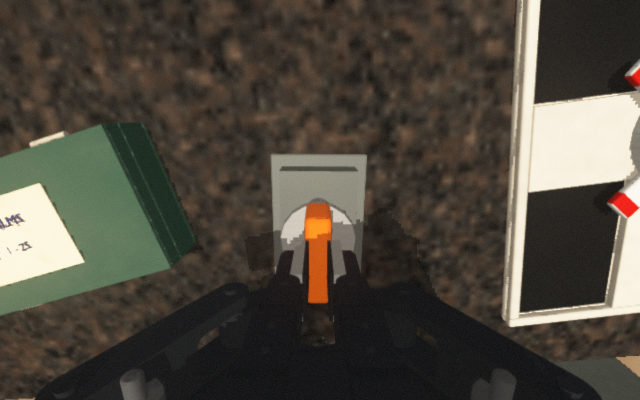

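Grip is between the pads. Lifting (stand pose to return to: TCP 0.4651, 0.3522, 0.0349, yaw -5.05°).

>>> move_arm --plan '[[[0,0,0,0,0,-0.015,0.0],[0,0,0,0,0,-0.03,0.0],[0,0,0,0,0,-0.06,0.0],[0,0,0,0,0,-0.065,0.0],[0,0,0,0,0,-0.065,0.0]]]'

```text
time: 7.5
eef_pos: [0.4653, 0.3523, 0.1003]
tcp_rot: [0.999, -0.044, 0.0, 0.0]
contact_force: [0.6, -0.1, -1.5]
opening: 0.11
```

```bash
python3 - <<'E'
from h import *
st=get_state();print(st['eef_pos'],st['opening'],st['contact_force'],st['wrist_torque'])
im=save('wrist','w6.png')
goto([.508,.1202,.10],3.2)
E
```

```text
[0.46531111 0.35227864 0.10025897] 0.10985543286563765 [ 0.57756925 -0.06594762 -1.47638776] [-0.01162915 -0.01816979  0.02842197]
t 7.55 rv [ 0.07  0.1  -8.23] shift [ 0.0635  0.2271 -0.0006] rows>= 3.8
```

View pics/w6.png

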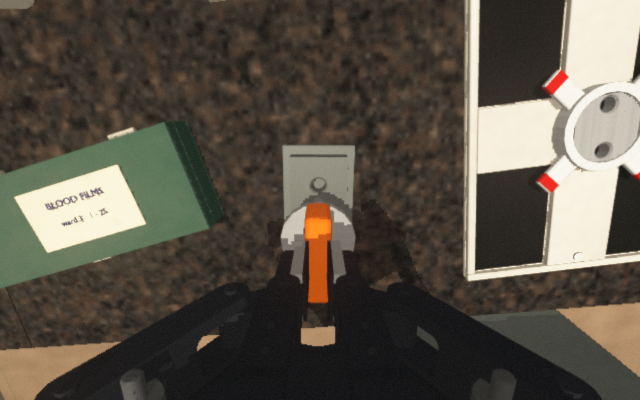

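```bash
python3 - <<'E'
from h import *
st=get_state()
g=cv2.imread('pics/w6.png')
cv2.imwrite('pics/w6c.png',cv2.resize(g[140:250,265:375],None,fx=5,fy=5,interpolation=2))
p=ray('wrist',(319,184),.022,st);y=np.radians(-5.05);print(p,p[:2]-.018*np.array([np.cos(y),np.sin(y)]))
# ring holes from this view
for x in [(606,103),(603,150)]: print(ray('wrist',x,.024,st))
E
```

```text
[0.48204189 0.34937733 0.022     ] [0.46411176 0.35096178]
[0.52672706 0.12452527 0.024     ]
[0.49048114 0.12027292 0.024     ]
```

View pics/w6c.png

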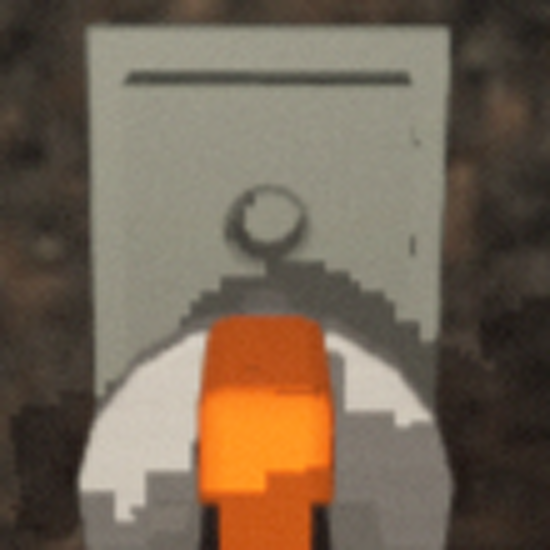

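>>> move_arm --plan '[[[0,0,-2,0.016,0.057,0,0.0],[0,0,-4,0.032,0.114,0,0.0],[0,0,-6,0.048,0.17,0,0.0],[0,0,-8.2,0.0645,0.2271,0,0.0],[0,0,-8.2,0.0645,0.2271,0,0.0]]]'

```text
time: 8.18
eef_pos: [0.5089, 0.1165, 0.0982]
tcp_rot: [1.0, 0.025, -0.002, 0.001]
contact_force: [-0.4, 0.3, -2.4]
opening: 0.109
```

```bash
python3 - <<'E'
from h import *
goto([.5092,.1202,.065],3.2)
E
```

```text
t 8.175 rv [ 0.1   0.22 -0.37] shift [ 0.0006 -0.0037  0.0332] rows>= 0.5
```

>>> move_arm --plan '[[[0,0,0,0.0006,-0.0037,0.017,0.0],[0,0.2,-0.4,0.0006,-0.0037,0.035,0.0],[0,0.2,-0.4,0.0006,-0.0037,0.035,0.0],[0,0.2,-0.4,0.0006,-0.0037,0.035,0.0],[0,0.2,-0.4,0.0006,-0.0037,0.035,0.0]]]'

```text
time: 8.8
eef_pos: [0.5097, 0.1208, 0.0638]
tcp_rot: [1.0, 0.029, 0.0, 0.001]
contact_force: [0.9, -0.4, -1.3]
opening: 0.107
```

```bash
python3 - <<'E'
from h import *
st=get_state();print(st['eef_pos'])
im=save('wrist','w7.png')
c=[int(v) for v in proj('wrist',[.52,.12,.024],st)];print(c)
cv2.imwrite('pics/w7c.png',cv2.resize(im[c[1]-60:c[1]+60,c[0]-70:c[0]+70,::-1],None,fx=5,fy=5,interpolation=2))
goto([.5092,.1202,.045],3.2)
E
```

```text
[0.50968175 0.12082096 0.06378257]
[319, 205]
t 8.85 rv [ 0.1  -0.07  0.06] shift [-0.0006  0.0004  0.0189] rows>= 0.3
```

View pics/w7c.png

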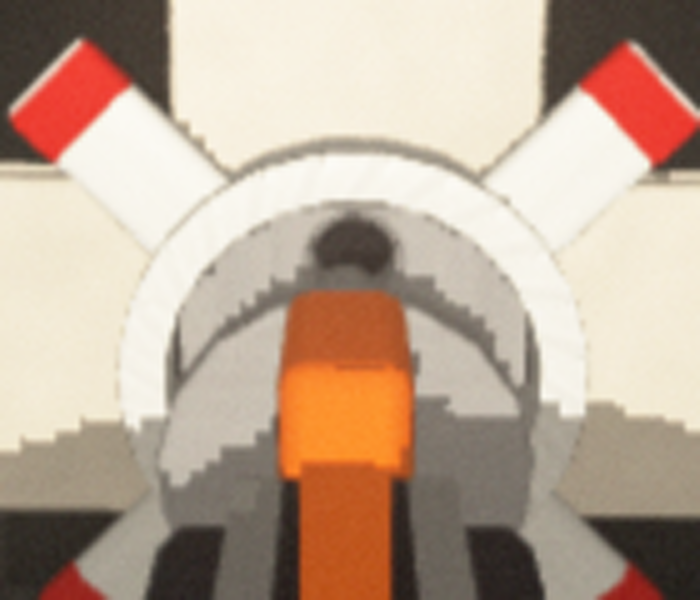

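```bash
python3 - <<'E'
from h import *
st=get_state()
p=ray('wrist',(319.5,194.7),.024,st);y=np.radians(3.2);print(p,p[:2]-.018*np.array([np.cos(y),np.sin(y)]))
E
```

```text
[0.528214   0.12046556 0.024     ] [0.51024206 0.11946077]
```

>>> move_arm --plan '[[[0,0,0,0.0003,0.0009,0.005,0.0],[0,0,0,0.0003,0.0009,0.01,0.0],[0,0,0,0.0003,0.0009,0.014,0.0],[0,0,0,0.0003,0.0009,0.018,0.0],[0,0,0,0.0003,0.0009,0.018,0.0]]]'

```text
time: 9.48
eef_pos: [0.5097, 0.1197, 0.0453]
tcp_rot: [1.0, 0.028, 0.0, 0.001]
contact_force: [0.6, -0.1, -1.3]
opening: 0.11
```

```bash
python3 - <<'E'
from h import *
st=get_state();print(st['eef_pos'],st['contact_force'],st['wrist_torque'])
im=save('wrist','w8.png')
c=[int(v) for v in proj('wrist',[.52,.12,.024],st)];print(c)
cv2.imwrite('pics/w8c.png',cv2.resize(im[c[1]-60:c[1]+60,c[0]-70:c[0]+70,::-1],None,fx=5,fy=5,interpolation=2))
E
```

```text
[0.50973639 0.11967989 0.04534231] [ 0.61651337 -0.13484325 -1.28745231] [-0.0257756   0.03587168 -0.00865966]
[318, 213]
```

View pics/w8c.png

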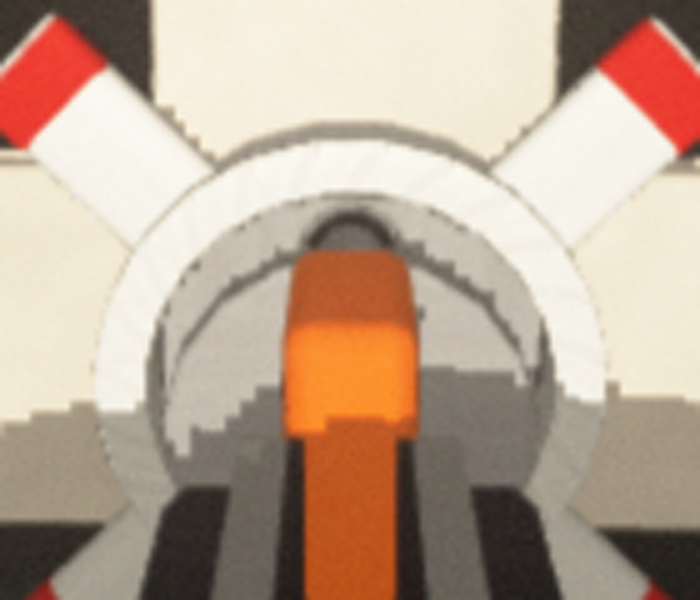

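No contact below the face level: the pins are entering the holes. Going down to seat.

>>> move_arm --plan '[[[0,0,0,0,0,0.003,0.0],[0,0,0,0,0,0.005,0.0],[0,0,0,0,0,0.0065,0.0],[0,0,0,0,0,0.0072,0.0],[0,0,0,0,0,0.0072,0.0]]]'

```text
time: 10.15
eef_pos: [0.5099, 0.1197, 0.0383]
tcp_rot: [1.0, 0.028, 0.0, 0.001]
contact_force: [-0.1, 0.0, -1.4]
opening: 0.11
```

>>> move_arm --plan '[[[0,0,-6,0,0,0,0.0],[0,0,-12,0,0,0,0.0],[0,0,-18,0,0,0,0.0],[0,0,-24,0,0,0,0.0],[0,0,-30,0,0,0,0.0]]]'

```text
time: 10.78
eef_pos: [0.5099, 0.1203, 0.0385]
tcp_rot: [0.958, 0.287, 0.0, 0.0]
contact_force: [-1.0, 1.8, -0.4]
opening: 0.111
```

```bash
python3 - <<'E'
from h import *
st=get_state();print(st['eef_pos'],st['contact_force'],st['wrist_torque'],st['qpos'])
goto([.5098,.1198,.0383],3.2+46)
E
```

```text
[0.50988305 0.12029185 0.03847458] [-0.95773595  1.80009111 -0.4320799 ] [ 0.34149037  0.05642846 -0.18961718] [ 3.78886937e-02  1.69478751e-01  2.06244465e+00 -4.05389790e-05
  9.09198525e-01  1.02654377e+00]
t 10.775 rv [  0.02  -0.02 -15.84] shift [-0.0003  0.0004  0.0002] rows>= 1.5
```

>>> move_arm --plan '[[[0,0,-6,0,0,0,0.0],[0,0,-11,0,0,0,0.0],[0,0,-15,0,0,0,0.0],[0,0,-16,0,0,0,0.0],[0,0,-16,0,0,0,0.0]]]'

```text
time: 11.4
eef_pos: [0.5096, 0.1206, 0.0385]
tcp_rot: [0.909, 0.417, 0.0, -0.0]
contact_force: [0.2, 1.4, -1.2]
opening: 0.109
```

```bash
python3 - <<'E'
from h import *
st=get_state();print(st['eef_pos'],st['contact_force'],st['wrist_torque'])
im=save('wrist','w9.png')
goto([.5098,.1198,.0383],3.2+50)
E
```

```text
[0.50962503 0.12063892 0.03848094] [ 0.16250969  1.41286769 -1.24340689] [ 0.4371999   0.20109018 -0.11617113]
t 11.45 rv [-0.03 -0.03 -3.91] shift [-0.0005  0.0007  0.0002] rows>= 0.4
```

View pics/w9.png

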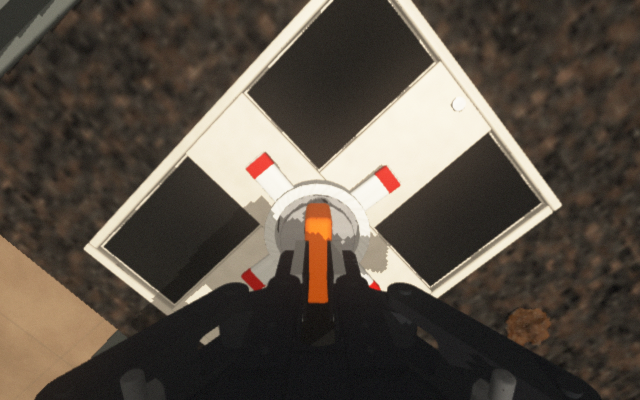

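Fingers are now nearly over the ribs; turning a few degrees further to the stop.

>>> move_arm --plan '[[[0,0,-2,0,0,0,0.0],[0,0,-4,0,0,0,0.0],[0,0,-5,0,0,0,0.0],[0,0,-5,0,0,0,0.0],[0,0,-5,0,0,0,0.0]]]'

```text
time: 12.08
eef_pos: [0.5096, 0.1207, 0.0385]
tcp_rot: [0.89, 0.456, 0.0, -0.0]
contact_force: [-1.2, 2.6, -0.9]
opening: 0.11
```

```bash
python3 - <<'E'
from h import *
st=get_state();print(st['eef_pos'],st['contact_force'],st['wrist_torque'])
goto([.5098,.1198,.0383],3.2+50)
im=save('wrist','w10.png')
E
```

```text
[0.50957647 0.12073249 0.03849429] [-1.18588139  2.64265732 -0.93130857] [ 0.4908844   0.21258854 -0.23803983]
t 12.075 rv [-0.05 -0.04  1.07] shift [-0.0006  0.0007  0.0002] rows>= 0.1
```

View pics/w10.png

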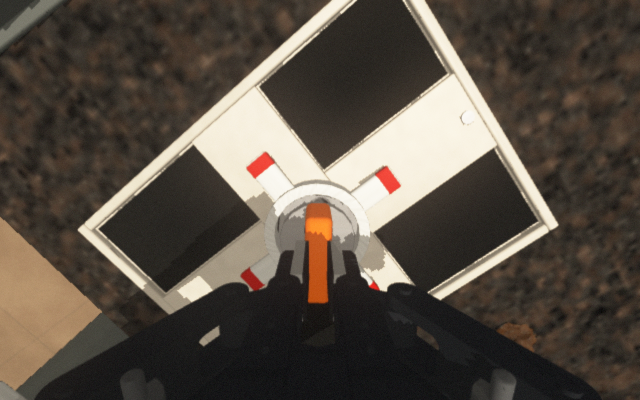

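>>> move_arm --plan '[[[0,0,-1,0,0,0,0.0],[0,0,-2,0,0,0,0.0],[0,0,-3,0,0,0,0.0],[0,0,-3,0,0,0,0.0],[0,0,-3,0,0,0,0.0]]]'

```text
time: 12.75
eef_pos: [0.5095, 0.1208, 0.0384]
tcp_rot: [0.878, 0.479, 0.0, -0.001]
contact_force: [-1.6, 3.1, -1.6]
opening: 0.109
```

```bash
python3 - <<'E'
from h import *
st=get_state();print(st['eef_pos'],st['contact_force'],st['wrist_torque'])
goto([.5098,.1198,.0383],3.2+50)
E
```

```text
[0.50954871 0.12078206 0.03844603] [-1.63208578  3.06678829 -1.56612409] [ 0.49271888  0.31844622 -0.76633923]
t 12.75 rv [-0.06 -0.05  4.03] shift [-0.0007  0.0007  0.0001] rows>= 0.4
```

Torque jumped from 0.24 to 0.77 N m: the stop is reached. Ease back 4° and lift out.

>>> move_arm --plan '[[[0,0,3,0,0,0,0.0],[0,0,4,0,0,0,0.0],[0,0,4,0,0,-0.01,0.0],[0,0,4,0,0,-0.03,0.0],[0,0,4,0,0,-0.065,0.0]]]'

```text
time: 13.38
eef_pos: [0.509, 0.1198, 0.1036]
tcp_rot: [0.893, 0.449, -0.001, 0.0]
contact_force: [0.6, 0.3, -2.3]
opening: 0.11
```

```bash
python3 - <<'E'
from h import *
st=get_state();print(st['eef_pos'],st['contact_force'],st['wrist_torque'])
im=save('wrist','w11.png')
goto([.4651,.3522,.1],-5.05)
E
```

```text
[0.50898137 0.1197948  0.10357534] [ 0.62648118  0.33132403 -2.31633453] [ 0.07259357  0.00937596 -0.01430403]
t 13.425 rv [ 0.25 -0.46 58.44] shift [ 0.1576 -0.177   0.0094] rows>= 5.5
```

View pics/w11.png

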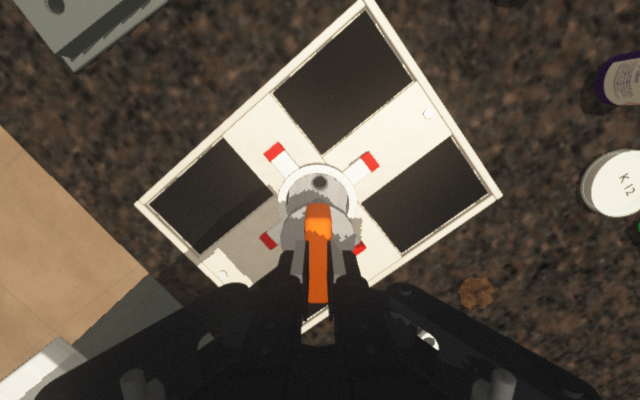

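The fingers lie over the ribs, clear of the pockets. Returning the spanner to its stand.

>>> move_arm --plan '[[[0,0,10,0.026,-0.03,0,0.0],[0,0,20,0.052,-0.06,0.0,0.0],[0,0,30,0.079,-0.089,0.0,0.0],[0,0,40,0.105,-0.118,0.0,0.0],[0,0,50,0.13,-0.147,0.0,0.0]]]'

```text
time: 14.05
eef_pos: [0.4733, 0.313, 0.1101]
tcp_rot: [1.0, 0.028, 0.006, 0.001]
contact_force: [0.8, 0.3, -1.5]
opening: 0.112
```

```bash
python3 - <<'E'
from h import *
goto([.4651,.3522,.07],-5.05)
E
```

```text
t 14.05 rv [ 0.08 -0.66  8.24] shift [-0.0064 -0.0397  0.04  ] rows>= 0.9
```

>>> move_arm --plan '[[[0,-0.6,5,-0.0064,-0.03,0.01,0.0],[0,-0.6,8.2,-0.0064,-0.0397,0.03,0.0],[0,-0.6,8.2,-0.0064,-0.0397,0.04,0.0],[0,-0.6,8.2,-0.0064,-0.0397,0.04,0.0],[0,-0.6,8.2,-0.0064,-0.0397,0.04,0.0]]]'

```text
time: 14.68
eef_pos: [0.466, 0.3517, 0.0707]
tcp_rot: [0.999, -0.044, 0.001, 0.001]
contact_force: [0.7, 0.3, -2.0]
opening: 0.109
```

```bash
python3 - <<'E'
from h import *
goto([.4651,.3522,.0355],-5.05)
E
```

```text
t 14.675 rv [ 0.06 -0.15  0.04] shift [-0.001  -0.0004  0.0352] rows>= 0.6
```

>>> move_arm --plan '[[[0,-0.1,0,-0.001,-0.0004,0.01,0.0],[0,-0.1,0,-0.001,-0.0004,0.018,0.0],[0,-0.1,0,-0.001,-0.0004,0.025,0.0],[0,-0.1,0,-0.001,-0.0004,0.032,0.0],[0,-0.1,0,-0.001,-0.0004,0.0355,0.0]]]'

```text
time: 15.3
eef_pos: [0.4648, 0.352, 0.0348]
tcp_rot: [0.999, -0.044, -0.0, 0.001]
contact_force: [-4.5, -3.6, 11.1]
opening: 0.107
```

Seated at the original height. Releasing.

>>> move_arm --plan '[[[0,0,0,0,0,0,0.06],[0,0,0,0,0,0,0.06],[0,0,0,0,0,0,0.06],[0,0,0,0,0,-0.02,0.06],[0,0,0,0,0,-0.08,0.06]]]'

```text
time: 15.92
eef_pos: [0.4625, 0.3509, 0.1131]
tcp_rot: [0.999, -0.044, -0.003, 0.003]
contact_force: [0.7, 0.3, 0.5]
opening: 0.7
```

```bash
python3 - <<'E'
from h import *
st=get_state();print(st['eef_pos'])
im=save('wrist','w12.png')
goto([.47,.1,.25],0)
E
```

```text
[0.46251419 0.35085115 0.11313005]
t 15.975 rv [-0.26 -0.62 -4.98] shift [ 0.0245  0.2528 -0.1254] rows>= 4.5
```

View pics/w12.png

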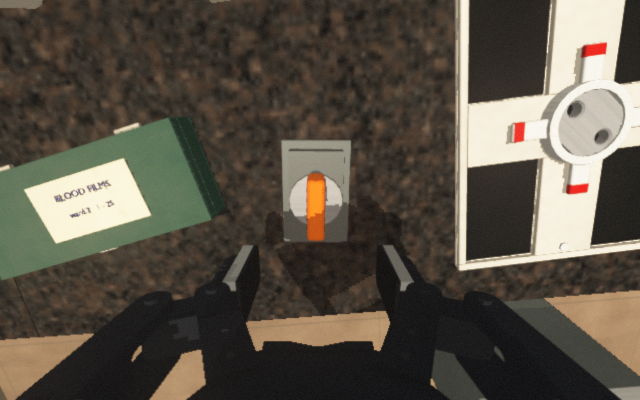

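Spanner stands in its stand (317,205), ring free. To the pile.

>>> move_arm --plan '[[[0,0,-1,0.005,0.054,-0.03,0.06],[0,0,-2,0.01,0.106,-0.06,0.06],[0,0,-3,0.015,0.155,-0.09,0.06],[0,-0.6,-4,0.02,0.204,-0.12,0.06],[0,-0.6,-5,0.0245,0.253,-0.125,0.06]]]'

```text
time: 16.6
eef_pos: [0.4716, 0.0983, 0.2546]
tcp_rot: [1.0, 0.001, 0.005, -0.002]
contact_force: [0.0, -0.1, 0.6]
opening: 0.707
```

```bash
python3 - <<'E'
from h import *
goto([.48,-.17,.16],0)
E
```

```text
t 16.6 rv [-0.25 -0.53  0.07] shift [0.0072 0.2687 0.0935] rows>= 4.6
```

>>> move_arm --plan '[[[0,-0.5,0,0.0015,0.054,0.02,0.06],[0,-0.5,0,0.003,0.108,0.04,0.06],[0,-0.5,0,0.0045,0.162,0.06,0.06],[0,-0.5,0,0.006,0.216,0.08,0.06],[0,-0.5,0,0.0072,0.269,0.0935,0.06]]]'

```text
time: 17.23
eef_pos: [0.48, -0.1722, 0.1609]
tcp_rot: [1.0, 0.0, 0.001, -0.002]
contact_force: [0.4, -0.4, -0.2]
opening: 0.701
```

>>> move_arm --plan '[[[0,0,0,0,0,0,0.06],[0,0,0,0,0,0,0.06],[0,0,0,0,0,0,0.06],[0,0,0,0,0,0,0.06],[0,0,0,0,0,0,0.06]]]'

```text
time: 17.85
eef_pos: [0.4803, -0.1715, 0.1612]
tcp_rot: [1.0, 0.001, 0.002, -0.002]
contact_force: [0.1, -0.2, -0.8]
opening: 0.701
```

```bash
cat >> h.py <<'E'
def blues(im,st,z,cam='wrist',mn=60):
    """blue grip boxes"""
    h=cv2.cvtColor(im,cv2.COLOR_RGB2HSV)
    m=cv2.inRange(h,(100,120,50),(125,255,255))
    n,l,s,ce=cv2.connectedComponentsWithStats(m)
    for i in range(1,n):
        if s[i][4]<mn: continue
        c=cv2.findContours((l==i).astype(np.uint8),0,2)[0][0]
        (cx,cy),(w,hh),a=cv2.minAreaRect(c)
        P=ray(cam,(cx,cy),z,st)
        b=cv2.boxPoints(((cx,cy),(w,hh),a)); W=[ray(cam,p,z,st)[:2] for p in b]
        e1=W[1]-W[0];e2=W[2]-W[1];e=e1 if np.linalg.norm(e1)>np.linalg.norm(e2) else e2
        print('px',np.round((cx,cy),1),'area',s[i][4],P.round(4),'len',np.linalg.norm(e1).round(3),np.linalg.norm(e2).round(3),'yaw',np.degrees(np.arctan2(e[1],e[0])).round(1))
E
python3 - <<'E'
from h import *
st=get_state();print(st['eef_pos'],st['dq'].round(3))
im=save('wrist','w13.png')
for r in pinpoint('wrist','plate_1_mid'): print(np.round(r['p'],2),np.round(r['centre'],1),ray('wrist',r['centre'],.026,st).round(4),ray('wrist',r['centre'],.018,st).round(4))
blues(im,st,.044)
c=(330,180)
cv2.imwrite('pics/w13c.png',cv2.resize(im[100:250,230:430,::-1],None,fx=4,fy=4,interpolation=2))
E
```

```text
[ 0.48025726 -0.17147357  0.16123863] [-0.005  0.004 -0.001  0.    -0.001 -0.001]
0.75 [365.5 163.5] [ 0.5065 -0.2192  0.026 ] [ 0.5053 -0.2205  0.018 ]
px [301.6 138.9] area 725 [ 0.532  -0.1559  0.044 ] len 0.048 0.013 yaw -79.8
px [367.3 166. ] area 668 [ 0.5069 -0.2182  0.044 ] len 0.013 0.048 yaw -169.8
px [253.2 189.4] area 716 [ 0.4836 -0.1083  0.044 ] len 0.016 0.048 yaw -167.3
px [314.7 210.7] area 799 [ 0.4621 -0.1682  0.044 ] len 0.047 0.018 yaw -81.0
```

View pics/w13.png

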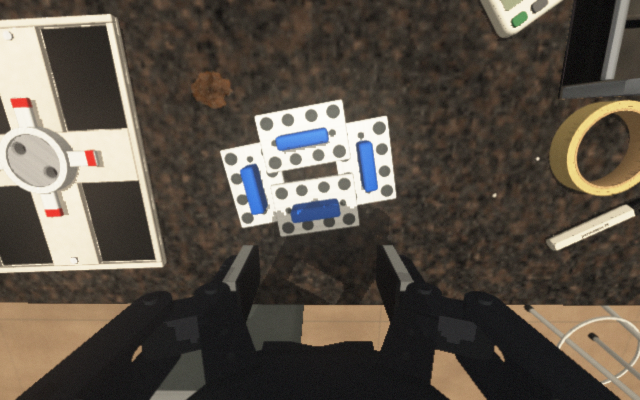

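Pile seen closer: crosswise upper plates with grips at (302,139) and (315,211) overlap the lower left/right plates (253,189), (367,166). All four present. I take the near upper one (0.461,-0.168) first, turning the tool to yaw ~99°.

```bash
python3 - <<'E'
from h import *
goto([.457,-.168,.13],99.3)
E
```

```text
t 17.95 rv [  0.    -0.27 -99.2 ] shift [-0.0232 -0.0037  0.031 ] rows>= 9.3
```

>>> move_arm --plan '[[[0,0,-10,0,0,0,0.06],[0,0,-20,0,0,0,0.06],[0,0,-30,-0.003,0,0,0.06],[0,0,-40,-0.007,0,0,0.06],[0,0,-50,-0.01,-0.002,0,0.06]]]'

```text
time: 18.58
eef_pos: [0.47, -0.1697, 0.161]
tcp_rot: [0.905, 0.426, 0.002, -0.001]
contact_force: [-0.7, -0.0, 0.9]
opening: 0.702
```

```bash
python3 - <<'E'
from h import *
goto([.46,-.168,.13],99.3)
E
```

```text
t 18.575 rv [  0.1   -0.23 -48.87] shift [-0.0052 -0.0088  0.0309] rows>= 4.6
```

>>> move_arm --plan '[[[0,0,-10,-0.002,-0.002,0.005,0.06],[0,0,-20,-0.003,-0.004,0.015,0.06],[0,0,-30,-0.004,-0.006,0.025,0.06],[0,0,-40,-0.005,-0.009,0.031,0.06],[0,0,-48.9,-0.005,-0.009,0.031,0.06]]]'

```text
time: 19.2
eef_pos: [0.4594, -0.1672, 0.1291]
tcp_rot: [0.645, 0.764, 0.002, -0.001]
contact_force: [0.1, 0.5, -0.2]
opening: 0.702
```

>>> move_arm --plan '[[[0,0,0,0,0,0,0.06],[0,0,0,0,0,0,0.06],[0,0,0,0,0,0,0.06],[0,0,0,0,0,0,0.06],[0,0,0,0,0,0,0.06]]]'

```text
time: 19.82
eef_pos: [0.4594, -0.1673, 0.1292]
tcp_rot: [0.645, 0.764, 0.002, -0.001]
contact_force: [-0.4, 0.4, 0.5]
opening: 0.703
```

```bash
python3 - <<'E'
from h import *
st=get_state();print(st['eef_pos'],st['dq'].round(3),st['tcp_rot'].round(4))
im=save('wrist','w14.png')
blues(im,st,.044)
c=[int(v) for v in proj('wrist',[.46,-.168,.044],st)];print(c)
cv2.imwrite('pics/w14c.png',cv2.resize(im[c[1]-75:c[1]+75,c[0]-100:c[0]+100,::-1],None,fx=4,fy=4,interpolation=2))
E
```

```text
[ 0.4594155  -0.16727132  0.12919914] [-0.001  0.003  0.002 -0.     0.    -0.001] [ 0.6453  0.7639  0.002  -0.0008]
px [352.  131.5] area 847 [ 0.4777 -0.1035  0.044 ] len 0.045 0.012 yaw 9.7
px [316.  199.5] area 753 [ 0.4583 -0.1653  0.044 ] len 0.05 0.012 yaw 99.2
px [397.4 199.5] area 857 [ 0.5282 -0.1534  0.044 ] len 0.05 0.016 yaw 99.2
px [352.4 254.1] area 1029 [ 0.5   -0.211  0.044] len 0.045 0.022 yaw 11.2
[317, 202]
```

View pics/w14c.png

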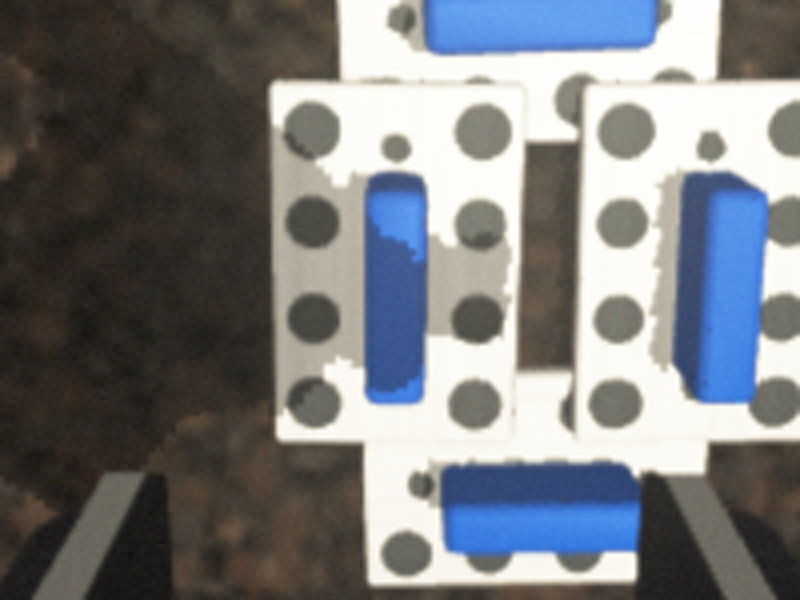

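Near upper plate at yaw 99.2°, grip top face crop (366-427, 190-403). Descend on it.

```bash
python3 - <<'E'
from h import *
st=get_state()
p=ray('wrist',(315.6,200.9),.044,st);print(p)
goto([p[0],p[1],.02],99.2)
E
```

```text
[ 0.45818143 -0.16656123  0.044     ]
t 19.875 rv [ 0.11 -0.22  0.43] shift [ 0.0005 -0.0013  0.1092] rows>= 1.7
```

>>> move_arm --plan '[[[0,0,0.4,0.0005,-0.0013,0.03,0.045],[0,0,0.4,0.0005,-0.0013,0.06,0.045],[0,-0.2,0.4,0.0005,-0.0013,0.085,0.045],[0,-0.2,0.4,0.0005,-0.0013,0.1,0.045],[0,-0.2,0.4,0.0005,-0.0013,0.109,0.045]]]' --force 60

```text
time: 20.5
eef_pos: [0.4581, -0.1665, 0.0196]
tcp_rot: [0.648, 0.762, 0.001, 0.0]
contact_force: [-0.0, 1.1, 0.4]
opening: 0.524
```

>>> move_arm --plan '[[[0,0,0,0,0,0,0.045],[0,0,0,0,0,0,0.02],[0,0,0,0,0,0,0.0],[0,0,0,0,0,0,0.0],[0,0,0,0,0,0,0.0]]]'

```text
time: 21.12
eef_pos: [0.459, -0.167, 0.0208]
tcp_rot: [0.648, 0.762, 0.001, 0.001]
contact_force: [-0.5, 1.3, 5.6]
opening: 0.117
```

```bash
python3 - <<'E'
from h import *
st=get_state();print(st['contact_force'],st['wrist_torque'])
goto([.4582,-.1665,.1],99.2)
E
```

```text
[-0.50048845  1.25680418  5.61457818] [ 0.17197555  0.15445061 -0.01310634]
t 21.125 rv [0.17 0.03 0.03] shift [ 0.0005 -0.0004 -0.0793] rows>= 1.3
```

>>> move_arm --plan '[[[0,0,0,0,0,-0.005,0.0],[0,0,0,0,0,-0.02,0.0],[0,0,0,0,0,-0.05,0.0],[0,0,0,0,0,-0.08,0.0],[0,0,0,0,0,-0.08,0.0]]]'

```text
time: 21.75
eef_pos: [0.4606, -0.1681, 0.1038]
tcp_rot: [0.648, 0.762, 0.001, 0.005]
contact_force: [0.0, 2.1, -1.5]
opening: 0.121
```

```bash
python3 - <<'E'
from h import *
st=get_state();print(st['eef_pos'],st['contact_force'],st['opening'])
im=save('wrist','w15.png')
goto([.433,.055,.12],2.5)
E
```

```text
[ 0.46062929 -0.16811919  0.10381779] [ 0.03101334  2.14126055 -1.53897595] 0.12129301899885297
t 21.8 rv [ 0.33 -0.14 96.73] shift [ 0.2236  0.0098 -0.0187] rows>= 9.0
```

View pics/w15.png

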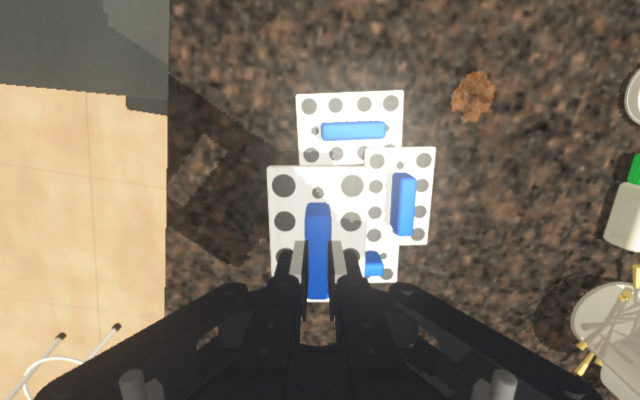

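First plate is held (others undisturbed). Before placing I refine the platform pose from the settled picture w3.

```bash
python3 - <<'E'
import cv2
im=cv2.imread('pics/w3.png'); cv2.imwrite('pics/w3b.png',cv2.resize(im[20:320,170:470],(780,780),interpolation=2)[:600]); cv2.imwrite('pics/w3d.png',cv2.resize(im[170:320,170:470],None,fx=2.6,fy=2.6,interpolation=2))
E
```

```text
(no output)
```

View pics/w3b.png

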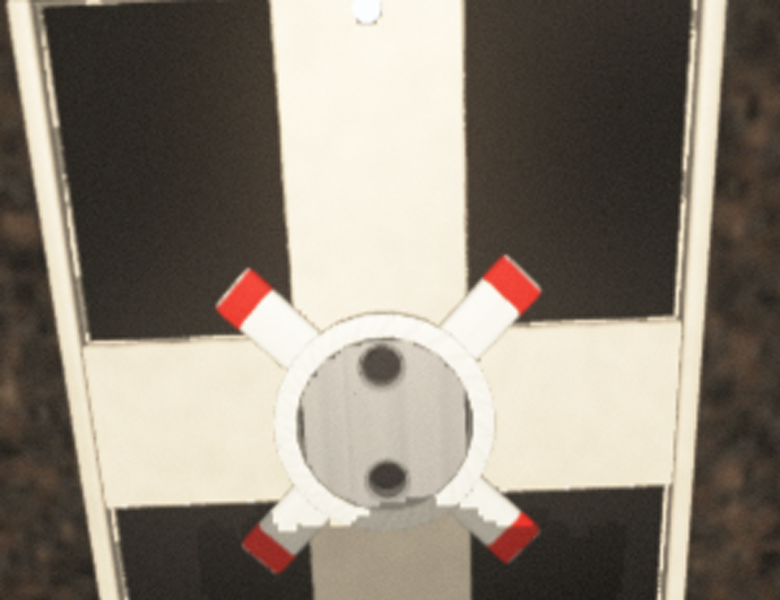

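View pics/w3d.png

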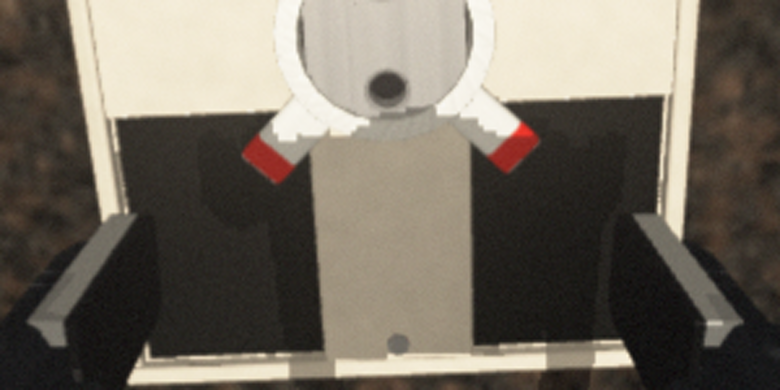

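```bash
python3 - <<'E'
from h import *
st=dict(eef_pos=np.array([0.48809343,0.11950111,0.09300008]),tcp_rot=None)
# orientation at that time approx from quat printed
q=np.array([1.0,.001,.003,.001]);q/=np.linalg.norm(q);st['tcp_rot']=q
def f(x,y,o): return ray('wrist',(o[0]+(x+.5)/2.6-.5,o[1]+(y+.5)/2.6-.5),.012,st)[:2]
A=(170,20);B=(170,170)
for n,pts,o in [('FL near',[(88,342),(222,336)],A),('FR near',[(530,322),(678,317)],A),('NL far',[(115,507),(270,500)],A),('NR far',[(520,494),(663,487)],A),
 ('FL right',[(271,8),(288,255)],A),('FR left',[(464,8),(466,255)],A),('NL right',[(312,150),(323,348)],B),('NR left',[(471,150),(474,343)],B),('NL near',[(150,356),(323,350)],B),('NR near',[(474,345),(630,338)],B),
 ('FL left',[(45,8),(88,336)],A),('FR right',[(690,8),(678,317)],A)]:
    a,b=[f(x,y,o) for x,y in pts]; d=b-a; print(n,a.round(4),b.round(4),np.degrees(np.arctan2(d[1],d[0])).round(1))
E
```

```text
FL near [0.5323 0.2122] [0.5343 0.17  ] -87.4
FR near [0.5388 0.0736] [0.5405 0.0274] -87.9
NL far [0.4777 0.2088] [0.4803 0.157 ] -87.2
NR far [0.4825 0.0738] [0.4851 0.0264] -86.9
FL right [0.6257 0.1512] [0.5587 0.1485] -177.7
FR left [0.6258 0.0969] [0.5589 0.0942] -177.7
NL right [0.4661 0.1433] [0.3888 0.1411] -178.4
NR left [0.4662 0.0895] [0.391  0.0859] -177.2
NL near [0.3853 0.2047] [0.388  0.1411] -87.6
NR near [0.3902 0.0859] [0.3932 0.029 ] -87.0
FL left [0.6256 0.2148] [0.5342 0.212 ] -178.2
FR right [0.6261 0.0331] [0.5405 0.0274] -176.2
```

```bash
python3 - <<'E'
from h import *
goto([.436,.0553,.1],2.7)
E
```

```text
t 21.8 rv [ 0.33 -0.14 96.53] shift [0.2235 0.0127 0.0013] rows>= 9.0
```

>>> move_arm --plan '[[[0,0,10,0.02,0.0,0,0.0],[0,0,20,0.05,0.0,0,0.0],[0,0,30,0.08,0.0,0,0.0],[0,0,40,0.11,0.0,0,0.0],[0,0,50,0.14,0.0,0,0.0]]]'

```text
time: 22.42
eef_pos: [0.4352, -0.0278, 0.0995]
tcp_rot: [0.91, 0.414, 0.001, 0.001]
contact_force: [-0.4, 0.4, -2.1]
opening: 0.119
```

```bash
python3 - <<'E'
from h import *
goto([.436,.0553,.1],2.7)
E
```

```text
t 22.425 rv [ 0.07 -0.09 46.18] shift [ 0.0632 -0.054  -0.0006] rows>= 4.3
```

>>> move_arm --plan '[[[0,0,10,0.014,-0.012,0,0.0],[0,0,20,0.028,-0.024,0,0.0],[0,0,30,0.042,-0.036,0,0.0],[0,0,40,0.056,-0.048,0,0.0],[0,0,46.2,0.0632,-0.054,0,0.0]]]'

```text
time: 23.05
eef_pos: [0.4344, 0.0562, 0.0974]
tcp_rot: [1.0, 0.022, -0.001, -0.0]
contact_force: [-0.2, -0.3, -1.9]
opening: 0.122
```

```bash
python3 - <<'E'
from h import *
goto([.436,.0553,.03],2.7)
E
```

```text
t 23.05 rv [-0.01  0.11 -0.2 ] shift [0.0017 0.001  0.0674] rows>= 1.1
```

>>> move_arm --plan '[[[0,0,0,0.0016,0.001,0.02,0.0],[0,0.1,-0.2,0.0016,0.001,0.04,0.0],[0,0.1,-0.2,0.0016,0.001,0.06,0.0],[0,0.1,-0.2,0.0016,0.001,0.067,0.0],[0,0.1,-0.2,0.0016,0.001,0.067,0.0]]]'

```text
time: 23.68
eef_pos: [0.4348, 0.0554, 0.0293]
tcp_rot: [1.0, 0.024, -0.001, -0.0]
contact_force: [-0.4, -0.8, -0.9]
opening: 0.119
```

```bash
python3 - <<'E'
from h import *
im=save('wrist','w16.png')
goto([.436,.0553,.0195],2.7)
E
```

```text
t 23.725 rv [-0.02  0.05  0.  ] shift [0.0004 0.0001 0.0106] rows>= 0.2
```

View pics/w16.png

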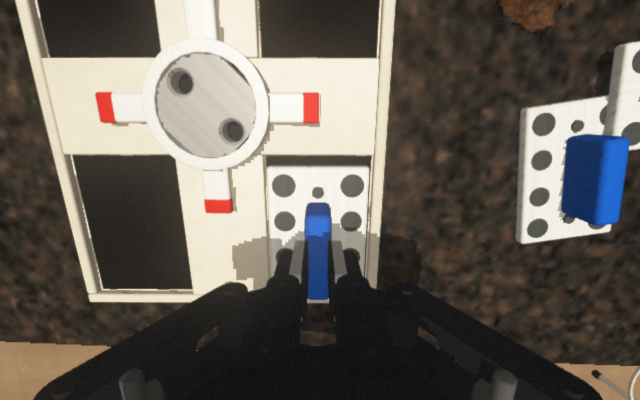

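Plate sits inside the pocket outline (edges at 267/368 within 263/373). Lowering.

>>> move_arm --plan '[[[0,0,0,0.0004,0,0.004,0.0],[0,0,0,0.0004,0,0.007,0.0],[0,0,0,0.0004,0,0.009,0.0],[0,0,0,0.0004,0,0.0105,0.0],[0,0,0,0.0004,0,0.011,0.0]]]'

```text
time: 24.35
eef_pos: [0.436, 0.0554, 0.0191]
tcp_rot: [1.0, 0.024, -0.001, -0.0]
contact_force: [0.2, -0.3, -1.1]
opening: 0.117
```

>>> move_arm --plan '[[[0,0,0,0,0,0.001,0.0],[0,0,0,0,0,0.001,0.045],[0,0,0,0,0,0,0.045],[0,0,0,0,0,-0.005,0.045],[0,0,0,0,0,-0.05,0.045]]]'

```text
time: 24.98
eef_pos: [0.4331, 0.0556, 0.067]
tcp_rot: [1.0, 0.023, -0.004, -0.001]
contact_force: [1.2, -0.5, 0.3]
opening: 0.528
```

```bash
python3 - <<'E'
from h import *
im=save('wrist','w17.png');save('top','t17.png')
goto([.465,-.08,.14],70)
E
```

```text
t 25.075 rv [  0.35  -0.41 -67.3 ] shift [ 0.0192  0.1361 -0.0658] rows>= 6.3
```

View pics/w17.png

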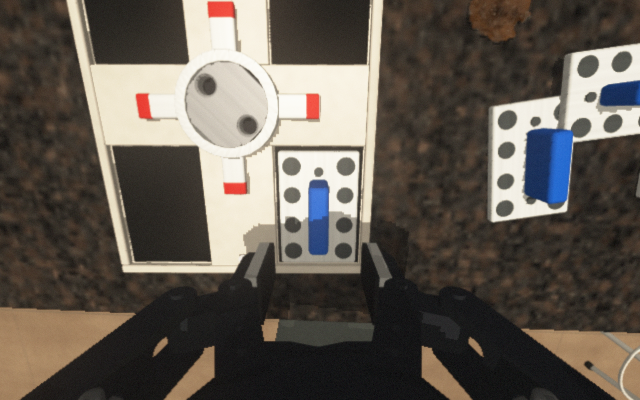

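Plate one lies well centred in pocket 1. Next: far upper plate near (0.530,-0.155).

```bash
python3 - <<'E'
from h import *
goto([.53,-.155,.13],99.2)
E
```

```text
t 25.075 rv [  0.47  -0.32 -96.5 ] shift [ 0.0805  0.2141 -0.0552] rows>= 9.0
```

>>> move_arm --plan '[[[0,0,-10,0.01,0.025,-0.04,0.045],[0,0,-20,0.024,0.06,-0.055,0.045],[0,0,-30,0.035,0.09,-0.055,0.045],[0,0,-40,0.045,0.12,-0.055,0.045],[0,0,-50,0.055,0.15,-0.055,0.045]]]'

```text
time: 25.7
eef_pos: [0.5017, -0.0932, 0.1292]
tcp_rot: [0.895, 0.446, 0.004, 0.002]
contact_force: [-0.2, 0.6, 0.1]
opening: 0.528
```

```bash
python3 - <<'E'
from h import *
goto([.53,-.155,.13],99.2)
E
```

```text
t 25.7 rv [  0.51  -0.09 -46.17] shift [-0.0324  0.0598 -0.0005] rows>= 4.3
```

>>> move_arm --plan '[[[0.2,0,-10,-0.008,0.015,0,0.045],[0.4,0,-20,-0.016,0.03,0,0.045],[0.5,0,-30,-0.024,0.045,0,0.045],[0.5,0,-40,-0.0324,0.0598,0,0.045],[0.5,0,-46.2,-0.0324,0.0598,0,0.045]]]'

```text
time: 26.32
eef_pos: [0.5303, -0.1561, 0.1291]
tcp_rot: [0.647, 0.763, 0.001, -0.0]
contact_force: [-0.1, -0.5, 0.9]
opening: 0.527
```

>>> move_arm --plan '[[[0,0,0,0,0,0,0.045],[0,0,0,0,0,0,0.045],[0,0,0,0,0,0,0.045],[0,0,0,0,0,0,0.045],[0,0,0,0,0,0,0.045]]]'

```text
time: 26.95
eef_pos: [0.5303, -0.156, 0.1292]
tcp_rot: [0.647, 0.763, 0.001, -0.0]
contact_force: [-0.7, -0.7, 0.4]
opening: 0.531
```

```bash
cat > look.py <<'E'
from h import *
import sys
def look(fn,guess,ztop,yaw=None,ztcp=None):
    st=get_state();print(st['eef_pos'],'dq',np.abs(st['dq']).max().round(3))
    im=save('wrist',fn+'.png'); blues(im,st,ztop)
    c=[int(v) for v in proj('wrist',list(guess)+[ztop],st)];x0=max(c[0]-100,0);y0=max(c[1]-75,0);print('crop origin',x0,y0)
    cv2.imwrite('pics/'+fn+'c.png',cv2.resize(im[y0:y0+150,x0:x0+200,::-1],None,fx=4,fy=4,interpolation=2))
E
python3 - <<'E'
from look import *
look('w18',[.53,-.155],.044)
E
```

```text
[ 0.53026575 -0.15597455  0.12915699] dq 0.002
px [268.1 130.4] area 885 [ 0.4811 -0.1029  0.044 ] len 0.047 0.012 yaw 11.5
px [318. 198.] area 793 [ 0.5306 -0.1526  0.044 ] len 0.012 0.05 yaw -80.2
px [289.5 253.5] area 654 [ 0.5135 -0.2091  0.044 ] len 0.028 0.021 yaw 9.4
crop origin 216 125
```

View pics/w18c.png

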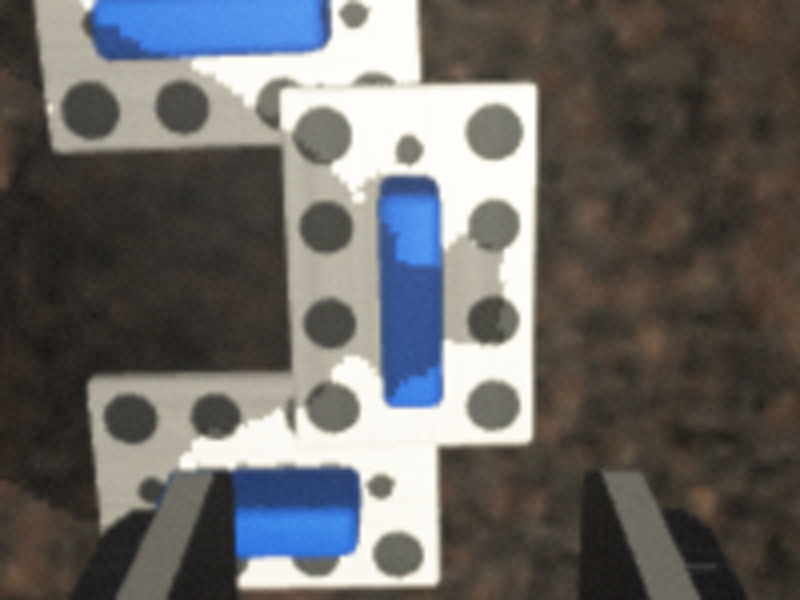

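Second plate below: grip top face crop (379-442,193-407), yaw ~99.6°.

```bash
python3 - <<'E'
from h import *
st=get_state()
p=ray('wrist',(318.1,199.4),.044,st);print(p)
goto([p[0],p[1]+.0005,.0205],99.7)
E
```

```text
[ 0.53093029 -0.15384807  0.044     ]
t 27.0 rv [ 0.05 -0.06 -0.32] shift [0.0024 0.001  0.1087] rows>= 1.7
```

>>> move_arm --plan '[[[0,0,-0.3,0.0024,0.001,0.03,0.045],[0,0,-0.3,0.0024,0.001,0.06,0.045],[0,0,-0.3,0.0024,0.001,0.085,0.045],[0,0,-0.3,0.0024,0.001,0.1,0.045],[0,0,-0.3,0.0024,0.001,0.1085,0.045]]]' --force 60

```text
time: 27.62
eef_pos: [0.5309, -0.1533, 0.0201]
tcp_rot: [0.645, 0.764, 0.001, -0.0]
contact_force: [0.6, 0.4, 0.4]
opening: 0.525
```

>>> move_arm --plan '[[[0,0,0,0,0,0,0.045],[0,0,0,0,0,0,0.02],[0,0,0,0,0,0,0.0],[0,0,0,0,0,0,0.0],[0,0,0,0,0,0,0.0]]]'

```text
time: 28.25
eef_pos: [0.5317, -0.1537, 0.0212]
tcp_rot: [0.645, 0.764, 0.001, 0.001]
contact_force: [-0.7, 0.3, 5.9]
opening: 0.122
```

>>> move_arm --plan '[[[0,0,0,0,0,-0.005,0.0],[0,0,0,0,0,-0.02,0.0],[0,0,0,0,0,-0.05,0.0],[0,0,0,0,0,-0.08,0.0],[0,0,0,0,0,-0.08,0.0]]]'

```text
time: 28.88
eef_pos: [0.5336, -0.1547, 0.1046]
tcp_rot: [0.645, 0.764, 0.002, 0.004]
contact_force: [-0.5, 0.0, -2.3]
opening: 0.122
```

```bash
python3 - <<'E'
from h import *
save('wrist','w19.png')
goto([.5888,.0625,.1],2.7)
E
```

```text
t 28.925 rv [ 0.25 -0.14 96.99] shift [0.2039 0.0922 0.0025] rows>= 9.1
```

View pics/w19.png

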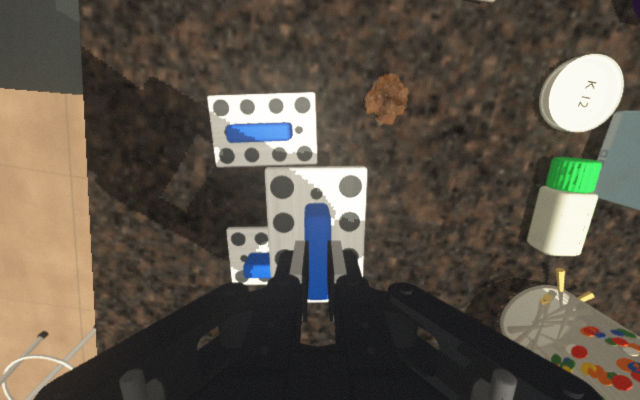

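>>> move_arm --plan '[[[0,0,10,0.03,0.012,0,0.0],[0,0,20,0.06,0.025,0,0.0],[0,0,30,0.09,0.038,0,0.0],[0,0,40,0.115,0.05,0,0.0],[0,0,50,0.14,0.062,0,0.0]]]'

```text
time: 29.55
eef_pos: [0.5683, -0.0044, 0.1]
tcp_rot: [0.909, 0.418, 0.0, 0.0]
contact_force: [1.2, -0.3, -2.0]
opening: 0.115
```

```bash
python3 - <<'E'
from h import *
goto([.5888,.0625,.1],2.7)
E
```

```text
t 29.55 rv [ 1.000e-02 -2.000e-02  4.666e+01] shift [ 0.0641 -0.028   0.    ] rows>= 4.4
```

>>> move_arm --plan '[[[0,0,10,0.016,-0.007,0,0.0],[0,0,20,0.032,-0.014,0,0.0],[0,0,30,0.048,-0.021,0,0.0],[0,0,40,0.064,-0.028,0,0.0],[0,0,46.6,0.0641,-0.028,0.02,0.0]]]'

```text
time: 30.18
eef_pos: [0.5892, 0.0636, 0.0794]
tcp_rot: [1.0, 0.023, 0.001, -0.0]
contact_force: [0.2, 0.4, -1.4]
opening: 0.117
```

```bash
python3 - <<'E'
from h import *
goto([.5888,.0625,.03],2.7)
E
```

```text
t 30.175 rv [-0.01 -0.07 -0.1 ] shift [-0.0005  0.0011  0.0494] rows>= 0.8
```

>>> move_arm --plan '[[[0,0,0,-0.0005,0.001,0.02,0.0],[0,0,0,-0.0005,0.001,0.04,0.0],[0,0,0,-0.0005,0.001,0.049,0.0],[0,0,0,-0.0005,0.001,0.049,0.0],[0,0,0,-0.0005,0.001,0.049,0.0]]]'

```text
time: 30.8
eef_pos: [0.5896, 0.0625, 0.0312]
tcp_rot: [1.0, 0.023, 0.001, -0.0]
contact_force: [0.6, -0.6, -1.5]
opening: 0.115
```

```bash
python3 - <<'E'
from h import *
im=save('wrist','w20.png')
goto([.5888,.0625,.0185],2.7)
E
```

```text
t 30.85 rv [ 0.   -0.19 -0.1 ] shift [-0.001 -0.     0.013] rows>= 0.2
```

View pics/w20.png

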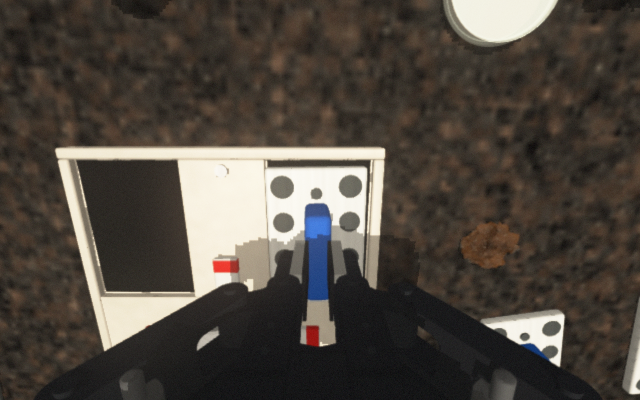

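Aligned with pocket 3. Lowering and releasing.

>>> move_arm --plan '[[[0,0,0,-0.001,0,0.005,0.0],[0,0,0,-0.001,0,0.009,0.0],[0,-0.2,0,-0.001,0,0.012,0.0],[0,-0.2,0,-0.001,0,0.013,0.0],[0,-0.2,0,-0.001,0,0.013,0.0]]]'

```text
time: 31.48
eef_pos: [0.5891, 0.0629, 0.0193]
tcp_rot: [1.0, 0.023, 0.0, -0.0]
contact_force: [-2.2, 1.7, 5.2]
opening: 0.115
```

>>> move_arm --plan '[[[0,0,0,0,0,0,0.0],[0,0,0,0,0,0,0.045],[0,0,0,0,0,-0.001,0.045],[0,0,0,0,0,-0.006,0.045],[0,0,0,0,0,-0.05,0.045]]]'

```text
time: 32.1
eef_pos: [0.5861, 0.0628, 0.0663]
tcp_rot: [1.0, 0.023, -0.004, -0.0]
contact_force: [0.3, -0.5, 0.4]
opening: 0.527
```

```bash
python3 - <<'E'
from h import *
im=save('wrist','w21.png')
goto([.48,-.104,.13],10.5)
E
```

```text
t 32.15 rv [ 0.06 -0.4  -7.88] shift [-0.1192  0.1614 -0.0554] rows>= 3.3
```

View pics/w21.png

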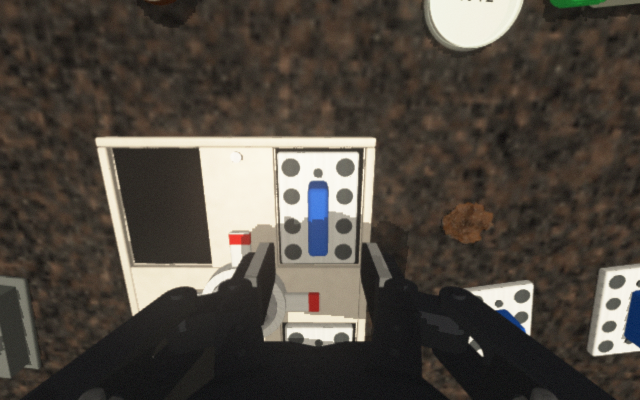

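Plate two lies in pocket 3. The remaining left plate looks more tilted now (500,320); going to look.

>>> move_arm --plan '[[[0,0,-2,-0.005,0.01,-0.04,0.045],[0,0,-4,-0.03,0.04,-0.07,0.045],[0,0,-6,-0.06,0.08,-0.09,0.045],[0,-0.4,-7.9,-0.085,0.115,-0.09,0.045],[0,-0.4,-7.9,-0.115,0.155,-0.085,0.045]]]'

```text
time: 32.78
eef_pos: [0.4839, -0.0988, 0.1613]
tcp_rot: [0.996, 0.092, 0.002, 0.002]
contact_force: [0.5, 0.1, -0.5]
opening: 0.531
```

>>> move_arm --plan '[[[0,0,0,0,0,0,0.045],[0,0,0,0,0,0,0.045],[0,0,0,0,0,0,0.045],[0,0,0,0,0,0,0.045],[0,0,0,0,0,0,0.045]]]'

```text
time: 33.4
eef_pos: [0.4842, -0.0982, 0.1612]
tcp_rot: [0.996, 0.093, 0.002, 0.001]
contact_force: [-0.3, -0.5, 0.1]
opening: 0.528
```

```bash
python3 - <<'E'
from look import *
look('w22',[.48,-.104],.036)
E
```

```text
[ 0.48418998 -0.09821925  0.161156  ] dq 0.005
px [157.5  45. ] area 945 [0.5881 0.0642 0.036 ] len 0.013 0.05 yaw -177.3
px [435.4 191.1] area 967 [ 0.506  -0.2148  0.036 ] len 0.05 0.021 yaw 9.5
px [322. 194.] area 613 [ 0.4821 -0.1035  0.036 ] len 0.012 0.05 yaw -168.8
px [163.2 208.5] area 781 [0.4373 0.0526 0.036 ] len 0.022 0.053 yaw -175.5
crop origin 222 121
```

View pics/w22.png

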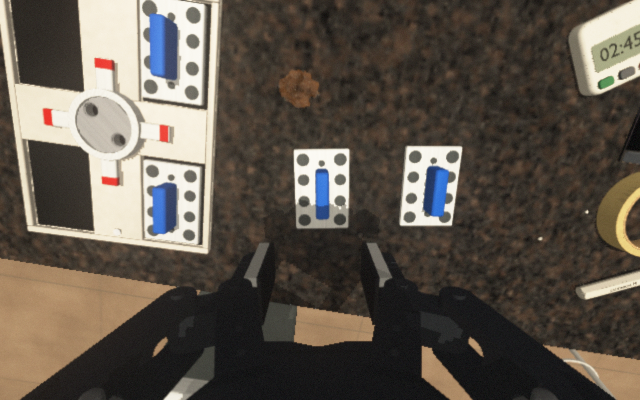

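Both lower plates are where they were: left (322,194) → (0.481,-0.1035) at yaw 11.2°.

```bash
python3 - <<'E'
from h import *
st=get_state()
p=ray('wrist',(322.,195.2),.036,st);print(p)
goto([p[0],p[1],.06],11.2)
goto([p[0],p[1],.013],11.2)
E
```

```text
[ 0.48081366 -0.10383838  0.036     ]
t 33.45 rv [ 0.19 -0.18 -0.57] shift [-0.0046  0.0044  0.1012] rows>= 1.6
t 33.45 rv [ 0.19 -0.18 -0.57] shift [-0.0048  0.0043  0.1482] rows>= 2.4
```

>>> move_arm --plan '[[[0,0,-0.5,-0.0046,0.0044,0.04,0.045],[0.2,-0.2,-0.6,-0.0046,0.0044,0.08,0.045],[0.2,-0.2,-0.6,-0.0046,0.0044,0.11,0.045],[0.2,-0.2,-0.6,-0.0047,0.0044,0.135,0.045],[0.2,-0.2,-0.6,-0.0048,0.0043,0.148,0.045]]]'

```text
time: 34.08
eef_pos: [0.48, -0.1034, 0.0117]
tcp_rot: [0.995, 0.098, -0.001, -0.001]
contact_force: [0.6, -0.1, 0.1]
opening: 0.53
```

>>> move_arm --plan '[[[0,0,0,0,0,0,0.045],[0,0,0,0,0,0,0.02],[0,0,0,0,0,0,0.0],[0,0,0,0,0,0,0.0],[0,0,0,0,0,0,0.0]]]'

```text
time: 34.7
eef_pos: [0.481, -0.1038, 0.0131]
tcp_rot: [0.995, 0.098, -0.0, -0.0]
contact_force: [-1.2, 0.2, 6.1]
opening: 0.12
```

>>> move_arm --plan '[[[0,0,0,0,0,-0.005,0.0],[0,0,0,0,0,-0.02,0.0],[0,0,0,0,0,-0.05,0.0],[0,0,0,0,0,-0.09,0.0],[0,0,0,0,0,-0.09,0.0]]]'

```text
time: 35.33
eef_pos: [0.4838, -0.105, 0.1072]
tcp_rot: [0.995, 0.098, 0.004, 0.002]
contact_force: [-0.0, -0.6, -2.1]
opening: 0.117
```

```bash
python3 - <<'E'
from h import *
save('wrist','w23.png')
goto([.4302,.1775,.1],2.7)
E
```

```text
t 35.375 rv [ 0.11 -0.17  8.55] shift [ 0.004  -0.2864  0.0042] rows>= 4.6
```

View pics/w23.png

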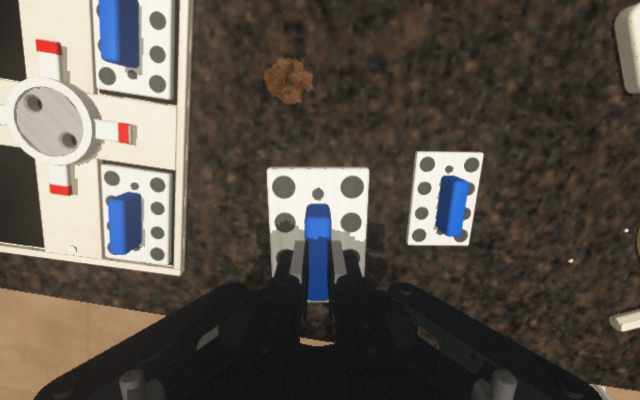

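>>> move_arm --plan '[[[0,0,2,0.001,-0.057,0,0.0],[0,0,4,0.002,-0.115,0,0.0],[0,0,6,0.003,-0.172,0,0.0],[0,0,8.5,0.004,-0.23,0,0.0],[0,0,8.5,0.004,-0.2864,0,0.0]]]'

```text
time: 36.0
eef_pos: [0.4281, 0.1789, 0.1024]
tcp_rot: [1.0, 0.024, 0.0, 0.001]
contact_force: [2.1, -0.5, -1.9]
opening: 0.113
```

```bash
python3 - <<'E'
from h import *
goto([.4302,.1775,.03],2.7)
E
```

```text
t 36.0 rv [ 0.11 -0.01  0.02] shift [0.002  0.0014 0.0724] rows>= 1.2
```

>>> move_arm --plan '[[[0,0,0,0.002,0.0014,0.03,0.0],[0,0,0,0.002,0.0014,0.06,0.0],[0,0,0,0.002,0.0014,0.072,0.0],[0,0,0,0.002,0.0014,0.072,0.0],[0,0,0,0.002,0.0014,0.072,0.0]]]'

```text
time: 36.62
eef_pos: [0.4311, 0.1774, 0.0312]
tcp_rot: [1.0, 0.023, 0.001, 0.001]
contact_force: [0.1, -0.1, -2.9]
opening: 0.119
```

```bash
python3 - <<'E'
from h import *
im=save('wrist','w24.png')
goto([.4302,.1775,.0183],2.7)
E
```

```text
t 36.675 rv [ 0.1  -0.14 -0.01] shift [-0.0012 -0.0001  0.0133] rows>= 0.2
```

View pics/w24.png

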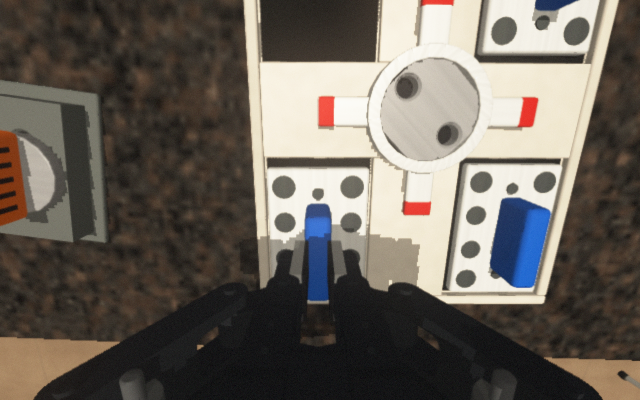

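Aligned over pocket 2 (plate 267-368 between 265 and 371). Lowering and releasing.

>>> move_arm --plan '[[[0,0,0,-0.001,0,0.005,0.0],[0,0,0,-0.001,0,0.009,0.0],[0,-0.1,0,-0.001,0,0.012,0.0],[0,-0.1,0,-0.001,0,0.013,0.0],[0,-0.1,0,-0.001,0,0.013,0.0]]]'

```text
time: 37.3
eef_pos: [0.4303, 0.1773, 0.0191]
tcp_rot: [1.0, 0.024, -0.0, 0.001]
contact_force: [-2.9, -1.6, 4.2]
opening: 0.115
```

>>> move_arm --plan '[[[0,0,0,0,0,0,0.0],[0,0,0,0,0,0,0.045],[0,0,0,0,0,-0.001,0.045],[0,0,0,0,0,-0.006,0.045],[0,0,0,0,0,-0.05,0.045]]]'

```text
time: 37.92
eef_pos: [0.4276, 0.1769, 0.0669]
tcp_rot: [1.0, 0.023, -0.004, 0.002]
contact_force: [0.9, 0.8, 0.5]
opening: 0.525
```

```bash
python3 - <<'E'
from h import *
im=save('wrist','w25.png')
goto([.503,-.218,.16],10)
E
```

```text
t 37.975 rv [ 0.09 -0.38 -7.28] shift [ 0.0513  0.3991 -0.0845] rows>= 6.6
```

View pics/w25.png

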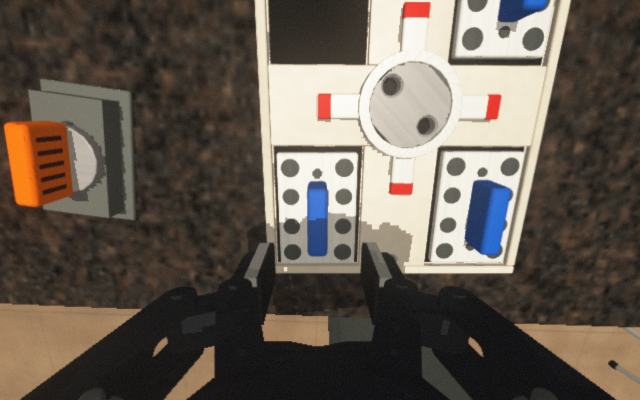

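Three plates placed. To the last plate.

>>> move_arm --plan '[[[0,0,-1,0.006,0.03,-0.04,0.045],[0,0,-2,0.014,0.08,-0.07,0.045],[0,0,-3,0.02,0.135,-0.09,0.045],[0,-0.3,-4,0.026,0.19,-0.09,0.045],[0,-0.3,-5,0.032,0.245,-0.09,0.045]]]'

```text
time: 38.6
eef_pos: [0.4771, -0.067, 0.1665]
tcp_rot: [0.998, 0.068, 0.002, 0.001]
contact_force: [0.4, 0.3, -0.0]
opening: 0.525
```

```bash
python3 - <<'E'
from h import *
goto([.5,-.217,.14],10)
E
```

```text
t 38.6 rv [ 0.16 -0.24 -2.25] shift [0.0023 0.1517 0.027 ] rows>= 2.5
```

>>> move_arm --plan '[[[0,0,-1,0.001,0.055,0.01,0.045],[0,-0.2,-2.2,0.002,0.11,0.02,0.045],[0,-0.2,-2.2,0.002,0.151,0.027,0.045],[0,-0.2,-2.2,0.002,0.151,0.027,0.045],[0,-0.2,-2.2,0.002,0.151,0.027,0.045]]]'

```text
time: 39.22
eef_pos: [0.4995, -0.2159, 0.14]
tcp_rot: [0.996, 0.087, 0.0, 0.001]
contact_force: [-0.2, 1.2, 0.0]
opening: 0.53
```

```bash
python3 - <<'E'
from look import *
look('w26',[.503,-.218],.036)
E
```

```text
[ 0.49949839 -0.21592342  0.14001174] dq 0.02
px [15.5 37. ] area 1764 [0.5889 0.0481 0.036 ] len 0.052 0.025 yaw -6.5
px [323.5 189.5] area 718 [ 0.5069 -0.2203  0.036 ] len 0.012 0.051 yaw -169.3
px [ 31.6 211.7] area 876 [0.4377 0.0489 0.036 ] len 0.034 0.05 yaw -174.4
crop origin 220 118
```

View pics/w26.png

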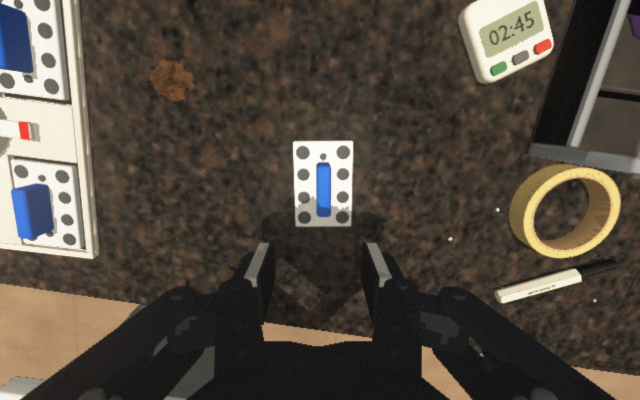

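Last plate, grip at (323.5,190), yaw 10.7°.

```bash
python3 - <<'E'
from h import *
st=get_state()
p=ray('wrist',(323.5,191),.036,st);print(p)
goto([p[0],p[1],.013],10.6)
E
```

```text
[ 0.50550291 -0.22017536  0.036     ]
t 39.275 rv [ 0.15 -0.05 -0.61] shift [0.0049 0.0053 0.1272] rows>= 2.0
```

>>> move_arm --plan '[[[0,0,-0.5,0.005,0.0053,0.03,0.045],[0.1,0,-0.6,0.005,0.0053,0.065,0.045],[0.1,0,-0.6,0.005,0.0053,0.095,0.045],[0.1,0,-0.6,0.005,0.0053,0.117,0.045],[0.1,0,-0.6,0.005,0.0053,0.127,0.045]]]'

```text
time: 39.9
eef_pos: [0.505, -0.2184, 0.0122]
tcp_rot: [0.996, 0.093, -0.0, -0.0]
contact_force: [0.0, -0.5, 0.4]
opening: 0.528
```

>>> move_arm --plan '[[[0,0,0,0,0,0,0.045],[0,0,0,0,0,0,0.02],[0,0,0,0,0,0,0.0],[0,0,0,0,0,0,0.0],[0,0,0,0,0,0,0.0]]]'

```text
time: 40.52
eef_pos: [0.5061, -0.2189, 0.0137]
tcp_rot: [0.996, 0.093, 0.001, 0.0]
contact_force: [-0.5, 1.4, 6.7]
opening: 0.107
```

>>> move_arm --plan '[[[0,0,0,0,0,-0.005,0.0],[0,0,0,0,0,-0.02,0.0],[0,0,0,0,0,-0.05,0.0],[0,0,0,0,0,-0.09,0.0],[0,0,0,0,0,-0.09,0.0]]]'

```text
time: 41.15
eef_pos: [0.5084, -0.2206, 0.1082]
tcp_rot: [0.996, 0.093, 0.004, 0.003]
contact_force: [-0.2, -0.4, -2.3]
opening: 0.105
```

```bash
python3 - <<'E'
from h import *
goto([.583,.1847,.11],2.7)
E
```

```text
t 41.15 rv [ 0.38 -0.47  7.99] shift [ 0.1484 -0.3844 -0.0034] rows>= 6.6
```

>>> move_arm --plan '[[[0,0,1,0.022,-0.057,0,0.0],[0,0,2.5,0.044,-0.114,0,0.0],[0,0,4,0.066,-0.17,0,0.0],[0,0,6,0.088,-0.227,0,0.0],[0,-0.4,8,0.11,-0.284,0,0.0]]]'

```text
time: 41.78
eef_pos: [0.5628, 0.0808, 0.1054]
tcp_rot: [1.0, 0.023, -0.0, 0.003]
contact_force: [0.5, -0.6, -1.4]
opening: 0.104
```

```bash
python3 - <<'E'
from h import *
goto([.583,.1847,.08],2.7)
E
```

```text
t 41.775 rv [ 0.38  0.05 -0.09] shift [ 0.025  -0.1031  0.0247] rows>= 1.7
```

>>> move_arm --plan '[[[0,0,0,0.012,-0.05,0,0.0],[0.3,0,0,0.025,-0.103,0,0.0],[0.3,0,0,0.025,-0.103,0.025,0.0],[0.3,0,0,0.025,-0.103,0.06,0.0],[0.3,0,0,0.025,-0.103,0.073,0.0]]]'

```text
time: 42.4
eef_pos: [0.5797, 0.184, 0.0275]
tcp_rot: [1.0, 0.023, -0.004, 0.001]
contact_force: [-0.5, -0.5, -2.0]
opening: 0.108
```

```bash
python3 - <<'E'
from h import *
im=save('wrist','w27.png')
goto([.583,.1847,.0187],2.7)
E
```

```text
t 42.45 rv [ 0.12  0.5  -0.1 ] shift [ 0.0035 -0.0008  0.0082] rows>= 0.1
```

View pics/w27.png

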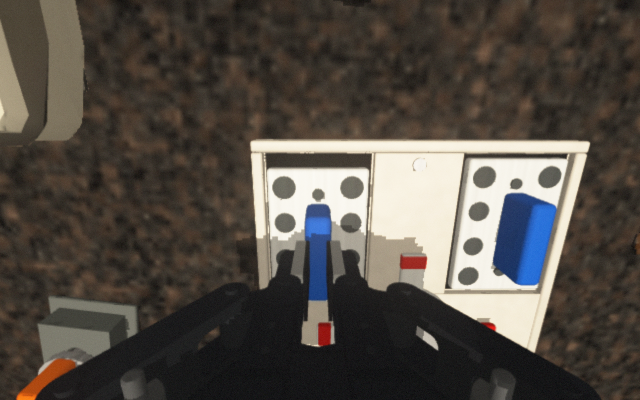

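Plate needs ~3.5 mm more in +x (far gap 154→168); correcting, then lowering.

>>> move_arm --plan '[[[0,0.4,0,0.0035,-0.0006,-0.001,0.0],[0,0.4,0,0.0035,-0.0006,0.0,0.0],[0,0.4,0,0.0035,-0.0006,0.004,0.0],[0,0.4,0,0.0035,-0.0006,0.0075,0.0],[0,0.4,0,0.0035,-0.0006,0.0085,0.0]]]'

```text
time: 43.08
eef_pos: [0.5836, 0.1845, 0.0198]
tcp_rot: [1.0, 0.023, -0.001, 0.001]
contact_force: [-3.1, -0.6, 6.4]
opening: 0.104
```

```bash
python3 - <<'E'
from h import *
im=save('wrist','w28.png')
goto([.583,.1847,.0187],2.7)
E
```

```text
t 43.125 rv [ 0.13  0.07 -0.09] shift [-0.0005 -0.0002  0.0011] rows>= 0.0
```

View pics/w28.png

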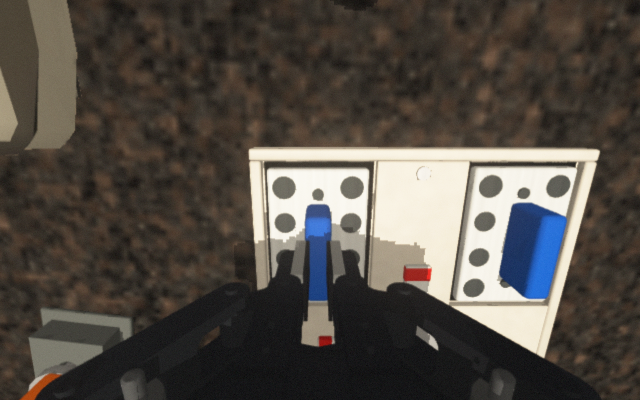

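Plate down in pocket 4 with floor contact (6 N). Release.

>>> move_arm --plan '[[[0,0,0,0,0,0,0.045],[0,0,0,0,0,0,0.045],[0,0,0,0,0,-0.001,0.045],[0,0,0,0,0,-0.006,0.045],[0,0,0,0,0,-0.06,0.045]]]'

```text
time: 43.75
eef_pos: [0.5798, 0.184, 0.0756]
tcp_rot: [1.0, 0.023, -0.006, 0.002]
contact_force: [0.6, 0.3, -0.4]
opening: 0.524
```

```bash
python3 - <<'E'
from h import *
goto([.46,.13,.21],0)
E
```

```text
t 43.75 rv [0.21 0.67 2.61] shift [-0.1237  0.049  -0.1328] rows>= 3.0
```

>>> move_arm --plan '[[[0,0,0,0,0,-0.05,0.06],[0,0.6,1,-0.03,0.012,-0.09,0.06],[0,0.6,2,-0.07,0.03,-0.125,0.06],[0,0.6,2.6,-0.115,0.045,-0.13,0.06],[0,0.6,2.6,-0.115,0.045,-0.13,0.06]]]'

```text
time: 44.38
eef_pos: [0.4664, 0.1339, 0.2079]
tcp_rot: [1.0, -0.0, 0.0, 0.002]
contact_force: [0.9, 0.1, -0.3]
opening: 0.701
```

>>> move_arm --plan '[[[0,0,0,0,0,0,0.06],[0,0,0,0,0,0,0.06],[0,0,0,0,0,0,0.06],[0,0,0,0,0,0,0.06],[0,0,0,0,0,0,0.06]]]'

```text
time: 45.0
eef_pos: [0.4666, 0.1339, 0.2077]
tcp_rot: [1.0, -0.0, -0.0, 0.002]
contact_force: [0.3, 0.2, -0.3]
opening: 0.699
```

```bash
python3 - <<'E'
from h import *
st=get_state();im=save('wrist','w29.png')
cv2.imwrite('pics/w29c.png',cv2.resize(im[20:260,190:450,::-1],None,fx=2.5,fy=2.5,interpolation=2))
for q,z in [('ring_face',.024)]:
  for r in pinpoint('wrist',q): print(q,np.round(r['p'],2),np.round(r['centre'],1),ray('wrist',r['centre'],z,st).round(4))
goto([.4651,.3522,.1],-5.05)
E
```

```text
ring_face 0.9 [326.9 145. ] [0.5062 0.1227 0.024 ]
ring_face 0.61 [382.2  66.3] [0.5897 0.0639 0.024 ]
ring_face 0.45 [284.3 206.6] [0.4319 0.1741 0.024 ]
t 45.1 rv [ 0.2  -0.01  5.02] shift [-0.0015 -0.2187  0.107 ] rows>= 3.9
```

View pics/w29c.png

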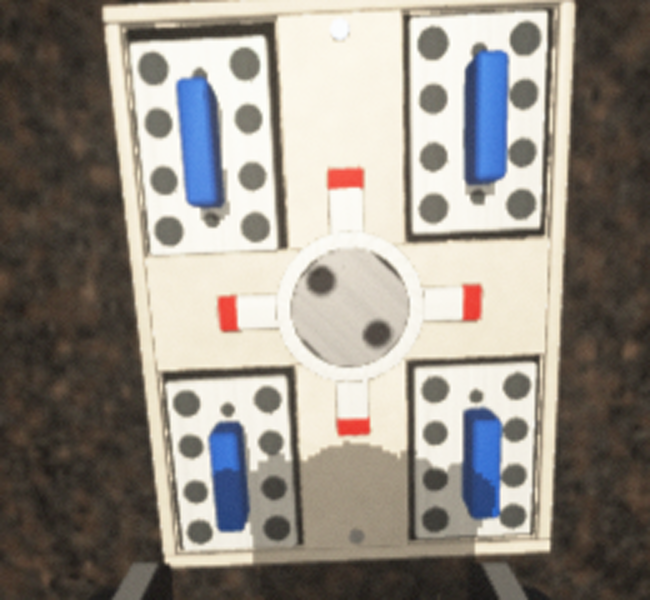

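All four plates are in pockets; the far left one seems shifted toward the near/left side (far gap rows 28-40). Checking whether it lies flat.

```bash
python3 - <<'E'
from h import *
st=get_state();im=cv2.imread('pics/w29.png')
cv2.imwrite('pics/w29d.png',cv2.resize(im[20:130,225:325],None,fx=5.4,fy=5.4,interpolation=2))
def f(x,y,z): return ray('wrist',(190+(x+.5)/2.5-.5,20+(y+.5)/2.5-.5),z,st)[:2]
for nm,c in [('FL',[(130,42),(268,35),(280,248),(152,255)]),('FR',[(411,15),(549,12),(542,229),(410,236)]),('NL',[(163,380),(290,375),(298,543),(182,550)]),('NR',[(415,365),(537,362),(530,535),(413,540)])]:
    P=np.array([f(x,y,.014) for x,y in c]); print(nm,P.mean(0).round(4),'sizes',[np.linalg.norm(P[i]-P[(i+1)%4]).round(4) for i in range(4)],'yaw',np.degrees(np.arctan2(*(P[0]-P[3])[::-1])).round(1),np.degrees(np.arctan2(*(P[1]-P[2])[::-1])).round(1))
E
```

```text
FL [0.5777 0.1835] sizes [np.float64(0.0596), np.float64(0.0884), np.float64(0.0596), np.float64(0.0888)] yaw 2.5 2.5
FR [0.5868 0.0631] sizes [np.float64(0.0591), np.float64(0.089), np.float64(0.0609), np.float64(0.0908)] yaw 1.7 2.8
NL [0.43   0.1768] sizes [np.float64(0.0619), np.float64(0.0881), np.float64(0.0606), np.float64(0.0896)] yaw 2.9 2.1
NR [0.4358 0.0561] sizes [np.float64(0.0591), np.float64(0.0902), np.float64(0.0607), np.float64(0.0914)] yaw 1.4 2.4
```

View pics/w29d.png

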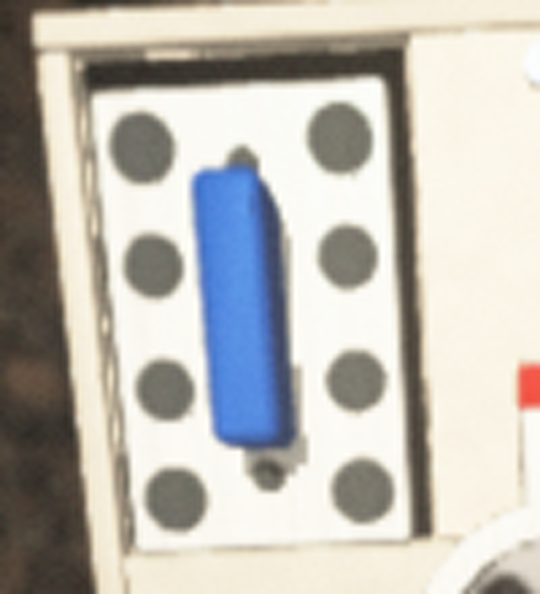

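```bash
python3 - <<'E'
from h import *
goto([.535,.184,.10],2.7)
save('side','s29.png')
im=cv2.imread('pics/s29.png');cv2.imwrite('pics/s29c.png',cv2.resize(im[190:280,260:390],None,fx=6,fy=6,interpolation=2))
E
```

```text
t 45.1 rv [ 0.2   0.   -2.73] shift [ 0.0685 -0.0505  0.1076] rows>= 2.2
```

View pics/s29c.png

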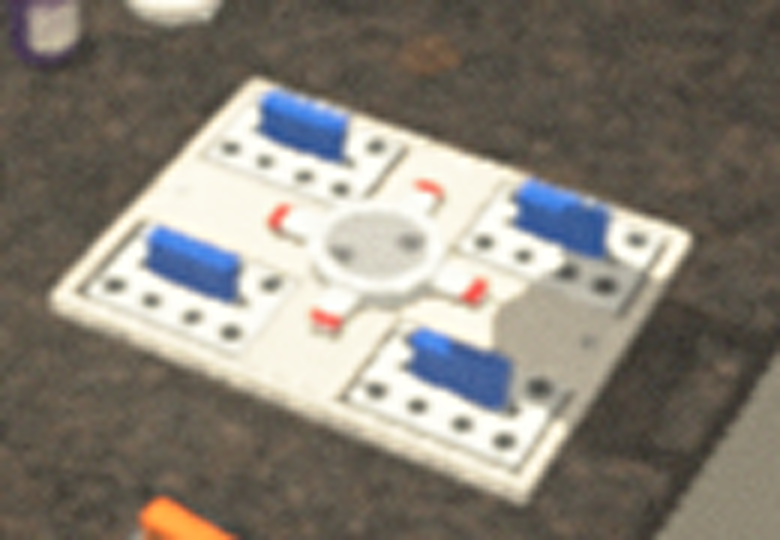

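Side view: the far-left plate's inner edge (270,300) touches the rib with no dark gap — ambiguous; taking a close look.

>>> move_arm --plan '[[[0,0,-1,0.02,-0.015,0.03,0.06],[0,0,-2.7,0.045,-0.032,0.06,0.06],[0,0,-2.7,0.0685,-0.0505,0.1076,0.06],[0,0,-2.7,0.0685,-0.0505,0.1076,0.06],[0,0,-2.7,0.0685,-0.0505,0.1076,0.06]]]'

```text
time: 45.78
eef_pos: [0.5353, 0.184, 0.1007]
tcp_rot: [1.0, 0.023, 0.0, 0.002]
contact_force: [0.9, 0.6, 1.2]
opening: 0.703
```

```bash
python3 - <<'E'
from h import *
st=get_state();print(st['eef_pos'],np.abs(st['dq']).max());im=save('wrist','w30.png')
cv2.imwrite('pics/w30c.png',cv2.resize(im[20:220,220:420,::-1],None,fx=3,fy=3,interpolation=2))
E
```

```text
[0.53529665 0.18398073 0.10073567] 0.04892553247329451
```

View pics/w30c.png

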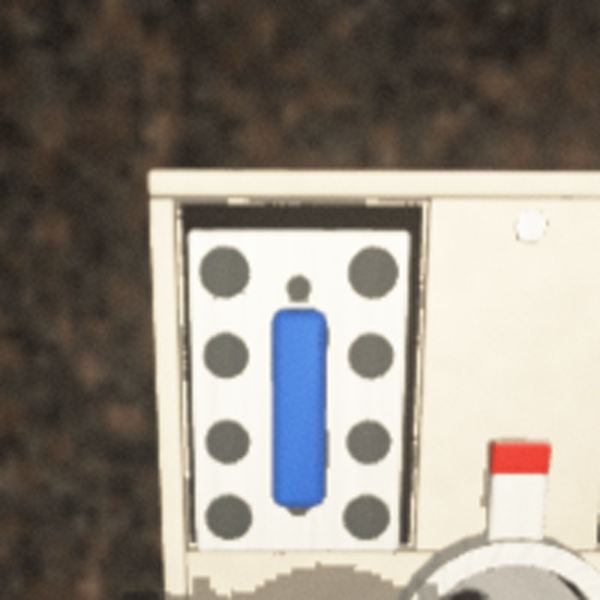

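```bash
cat > pnp.py <<'E'
from h import *
def circ(im,box):
    x0,y0,x1,y1=box; g=cv2.cvtColor(im,cv2.COLOR_BGR2GRAY)[y0:y1,x0:x1]; g=cv2.resize(g,None,fx=4,fy=4,interpolation=2)
    hsv=cv2.resize(cv2.cvtColor(im,cv2.COLOR_BGR2HSV)[y0:y1,x0:x1],None,fx=4,fy=4,interpolation=2)
    m=((g<150)&(hsv[...,1]<110)).astype(np.uint8)
    n,l,s,c=cv2.connectedComponentsWithStats(m); out=[]
    for i in range(1,n):
        w,h,a=s[i][2],s[i][3],s[i][4]
        if 250<a<5000 and .6<w/h<1.6 and a>.65*w*h: out.append(np.append((c[i]+.5)/4-.5+[x0,y0],a))
    return np.array(out)
if __name__=='__main__':
    for f,b in [('w17',(276,148,362,264)),('w30',(280,92,362,204)),('w21',(276,148,362,264)),('w25',(276,148,362,264))]:
        print(f);print(circ(cv2.imread(f'pics/{f}.png'),b).round(1))
E
python3 pnp.py
```

```text
w17
[[ 291.   166.  3905. ]
 [ 345.5  166.1 3956. ]
 [ 318.2  171.7  923. ]
 [ 291.7  194.8 3107. ]
 [ 344.6  195.  3115. ]
 [ 343.8  224.7 3946. ]
 [ 292.3  224.9 3618. ]
 [ 293.   250.3 4268. ]]
w30
[[ 294.4  110.3 3284. ]
 [ 343.9  110.5 3251. ]
 [ 319.1  115.8  702. ]
 [ 294.9  138.1 2595. ]
 [ 343.2  138.2 2559. ]
 [ 295.4  166.9 2450. ]
 [ 342.4  167.  2415. ]
 [ 295.8  192.  2708. ]
 [ 341.7  192.1 2677. ]]
w21
[[ 344.9  167.1 3910. ]
 [ 290.3  167.2 3856. ]
 [ 317.7  172.7  882. ]
 [ 291.2  196.1 3020. ]
 [ 344.2  196.  3087. ]
 [ 343.5  225.7 3743. ]
 [ 291.9  226.  3531. ]
 [ 342.8  251.4 4060. ]
 [ 292.7  251.5 4001. ]]
w25
[[ 343.9  167.4 3918. ]
 [ 289.6  167.6 3922. ]
 [ 316.8  173.2 1021. ]
 [ 343.3  196.3 3134. ]
 [ 290.4  196.5 3114. ]
 [ 342.6  225.9 3864. ]
 [ 291.2  226.5 3629. ]]
```

```bash
python3 - <<'E'
from h import *
def ws(st,rows):
    for (l,r) in rows:
        a=ray('wrist',l,.014,st);b=ray('wrist',r,.014,st); print(((a+b)/2).round(4),(np.linalg.norm(a-b)*1000).round(2))
def S(p,q): q=np.array(q);return dict(eef_pos=np.array(p),tcp_rot=q/np.linalg.norm(q))
print('w21');ws(S([.5861,.0628,.0663],[1,.023,-.004,0]),[((290.3,167.2),(344.9,167.1)),((291.2,196.1),(344.2,196)),((291.9,226),(343.5,225.7)),((292.7,251.5),(342.8,251.4))])
print('w30');ws(get_state(),[((294.4,110.3),(343.9,110.5)),((294.9,138.1),(343.2,138.2)),((295.4,166.9),(342.4,167.)),((295.8,192),(341.7,192.1))])
E
```

```text
w21
[0.6216 0.0646 0.014 ] 39.89
[0.5997 0.0635 0.014 ] 39.85
[0.5758 0.0624 0.014 ] 40.01
[0.554  0.0613 0.014 ] 39.92
w30
[0.6123 0.1862 0.014 ] 40.09
[0.5903 0.1852 0.014 ] 40.11
[0.5663 0.1841 0.014 ] 40.09
[0.5442 0.1832 0.014 ] 40.1
```

Hole pairs measure a constant 40.1 mm along the plate at z = 14 mm (other plate: 39.9), so it lies flat on the floor, just near the inner wall. Now the spanner.

```bash
python3 - <<'E'
from h import *
goto([.4651,.3522,.1],-5.05)
E
```

```text
t 45.825 rv [ 0.18 -0.18  7.72] shift [-0.0629 -0.1714  0.0012] rows>= 2.9
```

>>> move_arm --plan '[[[0,0,2,-0.02,-0.053,-0.01,0.06],[0,0,4,-0.04,-0.107,-0.01,0.06],[0,0,6,-0.06,-0.16,0,0.06],[0,0,7.7,-0.063,-0.1714,0,0.06],[0,0,7.7,-0.063,-0.1714,0,0.06]]]'

```text
time: 46.45
eef_pos: [0.4655, 0.3534, 0.1042]
tcp_rot: [0.999, -0.043, 0.004, 0.0]
contact_force: [0.1, 0.7, 0.1]
opening: 0.703
```

```bash
python3 - <<'E'
from h import *
st=get_state();im=save('wrist','w31.png')
cv2.imwrite('pics/w31c.png',cv2.resize(im[130:280,210:410,::-1],None,fx=4,fy=4,interpolation=2))
goto([.4651,.3522,.0345],-5.05)
E
```

```text
t 46.5 rv [ 0.05 -0.42  0.09] shift [-0.0012  0.0004  0.0694] rows>= 1.1
```

View pics/w31c.png

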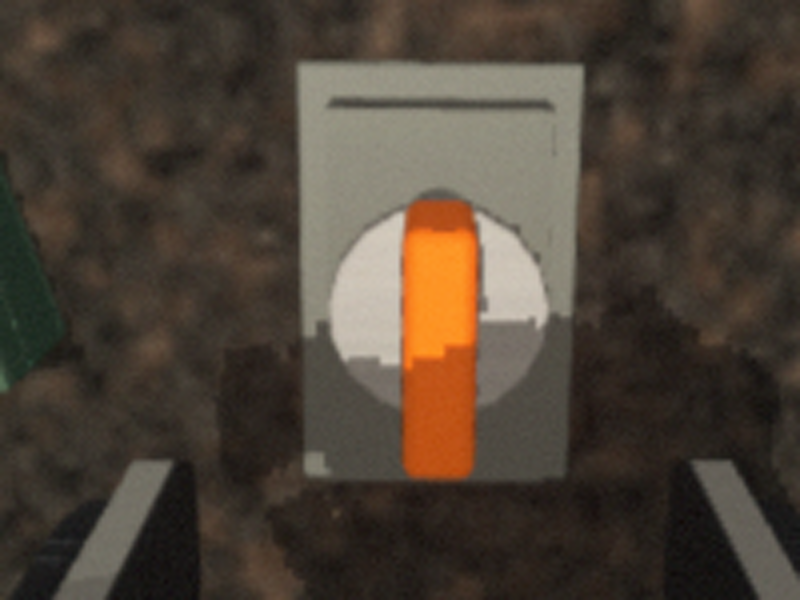

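Spanner sits straight below (grip crop 402-476). Grasp it as before.

>>> move_arm --plan '[[[0,0,0,-0.001,0.0004,0.025,0.06],[0,-0.4,0,-0.001,0.0004,0.05,0.06],[0,-0.4,0,-0.001,0.0004,0.065,0.06],[0,-0.4,0,-0.001,0.0004,0.069,0.06],[0,-0.4,0,-0.001,0.0004,0.069,0.06]]]' --force 100

```text
time: 47.12
eef_pos: [0.4659, 0.352, 0.0354]
tcp_rot: [0.999, -0.044, 0.001, 0.0]
contact_force: [0.5, -0.4, -0.4]
opening: 0.701
```

```bash
python3 - <<'E'
from h import *
goto([.4651,.3522,.0345],-5.05)
E
```

```text
t 47.125 rv [ 0.02 -0.06  0.06] shift [-0.0008 -0.0001  0.0009] rows>= 0.0
```

>>> move_arm --plan '[[[0,0,0,-0.0008,0,0.0007,0.06],[0,0,0,-0.0008,0,0.0007,0.0],[0,0,0,-0.0008,0,0.0007,0.0],[0,0,0,-0.0008,0,0.0007,0.0],[0,0,0,-0.0008,0,0.0007,0.0]]]'

```text
time: 47.75
eef_pos: [0.4653, 0.3522, 0.0354]
tcp_rot: [0.999, -0.043, 0.001, 0.0]
contact_force: [-1.6, -1.2, 4.3]
opening: 0.108
```

>>> move_arm --plan '[[[0,0,0,0,0,0,0.0],[0,0,0,0,0,-0.005,0.0],[0,0,0,0,0,-0.03,0.0],[0,0,0,0,0,-0.065,0.0],[0,0,0,0,0,-0.065,0.0]]]'

```text
time: 48.38
eef_pos: [0.4673, 0.3534, 0.1033]
tcp_rot: [0.999, -0.043, 0.004, -0.002]
contact_force: [-0.0, 0.7, -2.2]
opening: 0.106
```

```bash
python3 - <<'E'
from h import *
st=get_state();im=cv2.imread('pics/w29.png')[:,:,::-1]
S=dict(eef_pos=np.array([.4666,.1339,.2077]),tcp_rot=np.array([1,0,0,.002]))
g=[(190+(320+.5)/2.5,20+(280)/2.5),(190+377/2.5,20+333/2.5)];print(g)
for t in (90,110,130): holes(im,g,.024,S,thr=t,r=8)
goto([.5097,.1202,.1],48)
E
```

```text
[(318.2, 132.0), (340.8, 153.2)]
hole px [318.1 131.7] area 60 [0.5211 0.1328 0.024 ]
hole px [340.6 153.2] area 56 [0.4967 0.1066 0.024 ]
mid [0.5089 0.1197 0.024 ] sep 0.0358 yaw 46.9
hole px [317.8 131.7] area 75 [0.5211 0.1331 0.024 ]
hole px [340.6 153.1] area 74 [0.4969 0.1066 0.024 ]
mid [0.509  0.1199 0.024 ] sep 0.0359 yaw 47.5
hole px [318.1 131.9] area 92 [0.5209 0.1329 0.024 ]
hole px [340.4 153.3] area 82 [0.4967 0.1068 0.024 ]
mid [0.5088 0.1198 0.024 ] sep 0.0356 yaw 47.1
t 48.375 rv [ 1.000e-02 -4.700e-01 -5.298e+01] shift [0.0625 0.2286 0.003 ] rows>= 5.0
```

>>> move_arm --plan '[[[0,0,-10,0.012,0.045,0,0.0],[0,0,-20,0.025,0.09,0,0.0],[0,0,-30,0.037,0.137,0,0.0],[0,-0.2,-40,0.05,0.183,0,0.0],[0,-0.3,-50,0.0625,0.2286,0,0.0]]]'

```text
time: 49.0
eef_pos: [0.5086, 0.1186, 0.1008]
tcp_rot: [0.923, 0.386, 0.0, -0.0]
contact_force: [0.4, 0.5, -2.1]
opening: 0.107
```

```bash
python3 - <<'E'
from h import *
goto([.5097,.1202,.064],47.5)
E
```

```text
t 49.0 rv [-0.04 -0.03 -2.15] shift [ 0.0019 -0.0003  0.0368] rows>= 0.6
```

>>> move_arm --plan '[[[0,0,-2.1,0.0019,-0.0003,0.015,0.0],[0,0,-2.1,0.0019,-0.0003,0.037,0.0],[0,0,-2.1,0.0019,-0.0003,0.037,0.0],[0,0,-2.1,0.0019,-0.0003,0.037,0.0],[0,0,-2.1,0.0019,-0.0003,0.037,0.0]]]'

```text
time: 49.62
eef_pos: [0.5103, 0.1205, 0.0646]
tcp_rot: [0.915, 0.403, 0.001, -0.0]
contact_force: [-0.1, -0.1, -1.5]
opening: 0.108
```

```bash
python3 - <<'E'
from h import *
st=get_state();print(st['eef_pos'])
im=save('wrist','w32.png')
c=[int(v) for v in proj('wrist',[.516,.127,.024],st)];print(c)
cv2.imwrite('pics/w32c.png',cv2.resize(im[c[1]-60:c[1]+60,c[0]-70:c[0]+70,::-1],None,fx=5,fy=5,interpolation=2))
goto([.5097,.1202,.045],47.5)
E
```

```text
[0.51031546 0.12047386 0.06456596]
[317, 207]
t 49.675 rv [ 0.03 -0.1  -0.03] shift [-0.0007 -0.0003  0.0197] rows>= 0.3
```

View pics/w32c.png

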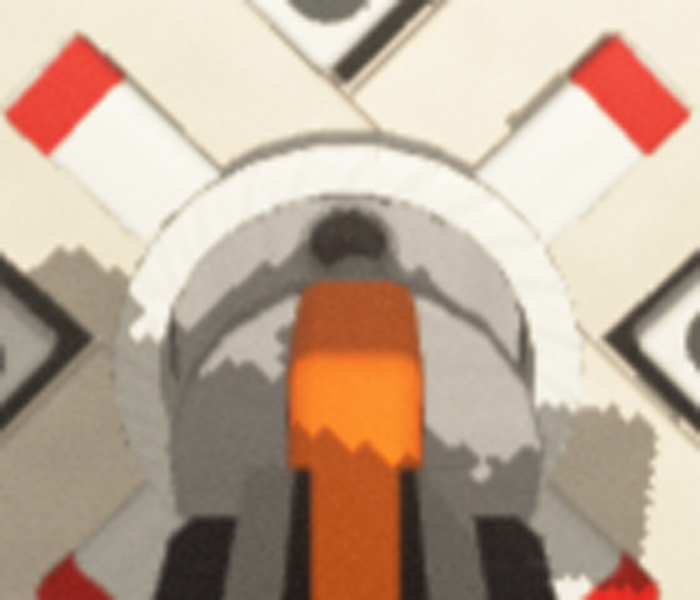

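Hole at crop (348,235), grip centred at 355: shift −0.6 mm in tool y and go down.

>>> move_arm --plan '[[[0,0,0,-0.0004,-0.0006,0.005,0.0],[0,0,0,-0.0004,-0.0006,0.01,0.0],[0,0,0,-0.0004,-0.0006,0.014,0.0],[0,0,0,-0.0004,-0.0006,0.018,0.0],[0,0,0,-0.0004,-0.0006,0.0195,0.0]]]'

```text
time: 50.3
eef_pos: [0.5094, 0.1206, 0.0447]
tcp_rot: [0.915, 0.402, 0.001, -0.0]
contact_force: [-0.5, -0.4, -2.1]
opening: 0.106
```

>>> move_arm --plan '[[[0,0,0,0,0,0.003,0.0],[0,0,0,0,0,0.005,0.0],[0,0,0,0,0,0.006,0.0],[0,0,0,0,0,0.0065,0.0],[0,0,0,0,0,0.0065,0.0]]]'

```text
time: 50.92
eef_pos: [0.5112, 0.1209, 0.0406]
tcp_rot: [0.915, 0.402, 0.002, 0.0]
contact_force: [-2.7, 0.9, 10.4]
opening: -0.003
```

>>> move_arm --plan '[[[0,0,7,0,0,0,0.0],[0,0,14,0,0,0,0.0],[0,0,21,0,0,0,0.0],[0,0,28,0,0,0,0.0],[0,0,35,0,0,0,0.0]]]'

```text
time: 51.55
eef_pos: [0.5115, 0.1206, 0.0407]
tcp_rot: [0.994, 0.107, 0.002, -0.0]
contact_force: [0.1, 0.5, 0.8]
opening: 0.001
```

```bash
python3 - <<'E'
from h import *
st=get_state();print(st['eef_pos'],st['contact_force'],st['wrist_torque'])
goto([.5097,.1202,.038],2.7)
E
```

```text
[0.51145066 0.12062918 0.04071562] [0.05489588 0.51623252 0.83463435] [-0.02085041 -0.05262104  0.03922999]
t 51.55 rv [-0.02 -0.27  9.54] shift [-0.0018  0.      0.0027] rows>= 0.9
```

The opening fell to 0 — the spanner slipped out of the grip. Lift and look.

```bash
python3 - <<'E'
from h import *
save('wrist','w33.png');save('side','s33.png')
im=cv2.imread('pics/s33.png');cv2.imwrite('pics/s33c.png',cv2.resize(im[170:290,240:400],None,fx=5,fy=5,interpolation=2))
E
```

```text
(no output)
```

View pics/w33.png

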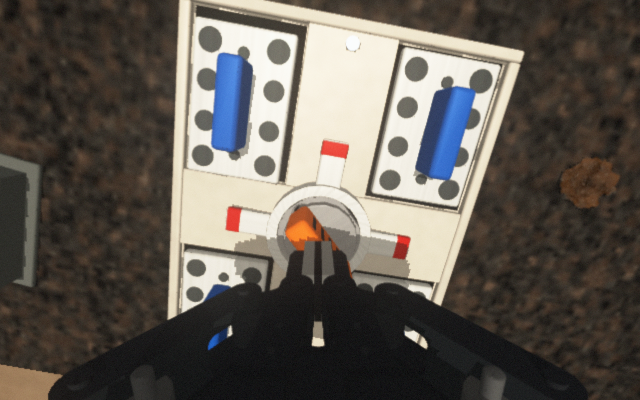

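View pics/s33c.png

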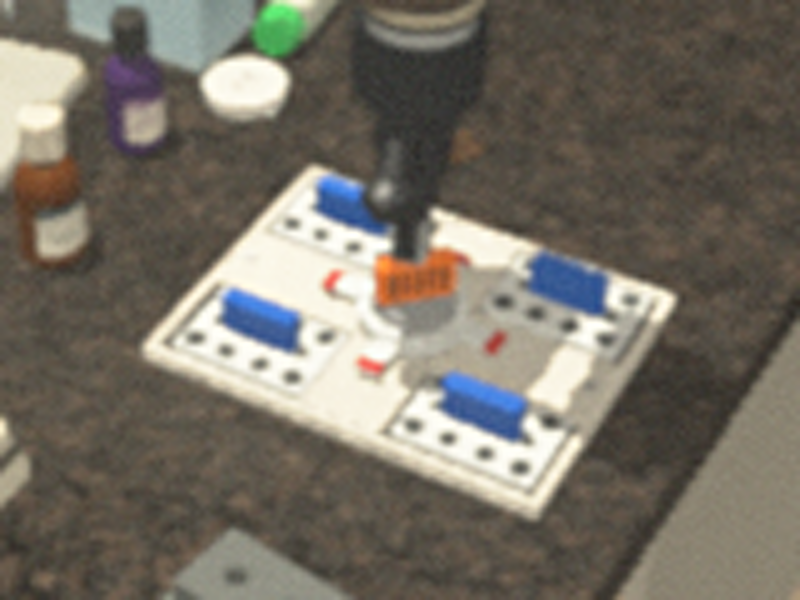

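>>> move_arm --plan '[[[0,0,0,0,0,-0.005,0.0],[0,0,0,0,0,-0.015,0.0],[0,0,0,0,0,-0.03,0.0],[0,0,0,0,0,-0.06,0.0],[0,0,0,0,0,-0.06,0.0]]]'

```text
time: 52.28
eef_pos: [0.5138, 0.1208, 0.1045]
tcp_rot: [0.994, 0.109, 0.006, -0.0]
contact_force: [-0.5, -0.3, -0.2]
opening: 0.003
```

```bash
python3 - <<'E'
from h import *
st=get_state();print(st['eef_pos'],st['contact_force'],st['opening'])
save('wrist','w34.png');save('side','s34.png')
im=cv2.imread('pics/s34.png');cv2.imwrite('pics/s34c.png',cv2.resize(im[170:290,240:400],None,fx=5,fy=5,interpolation=2))
E
```

```text
[0.51377485 0.12075612 0.10454477] [-0.53258975 -0.27257475 -0.16156445] 0.002713737332411456
```

View pics/w34.png

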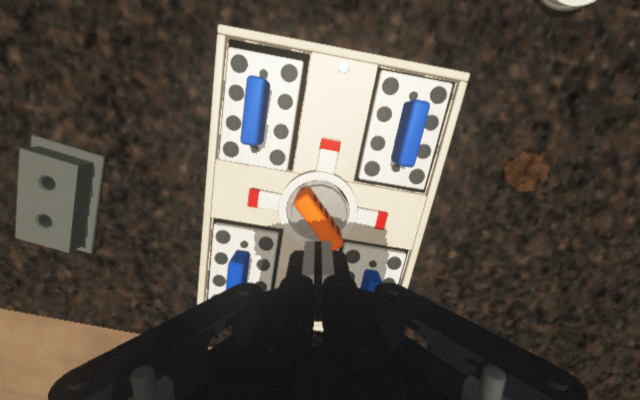

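View pics/s34c.png

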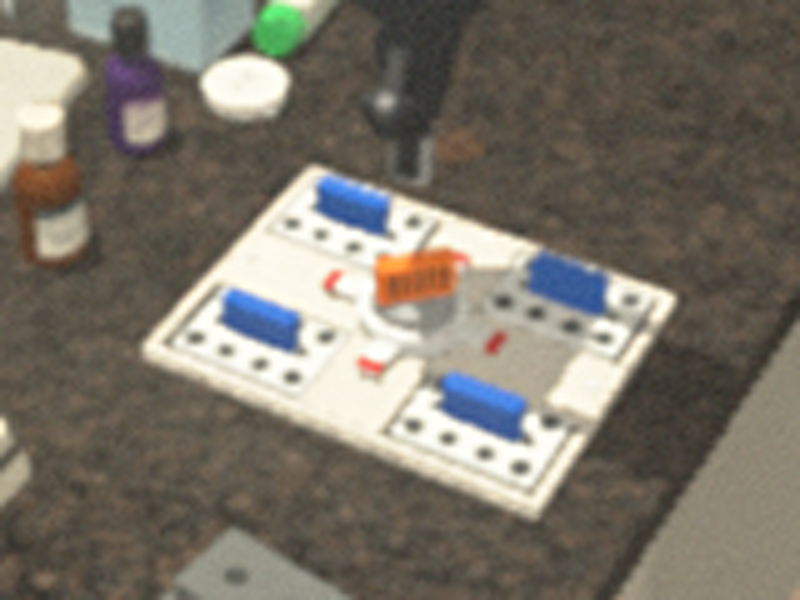

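```bash
python3 - <<'E'
from h import *
im=cv2.imread('pics/w34.png');cv2.imwrite('pics/w34c.png',cv2.resize(im[150:260,250:390],None,fx=5.4,fy=5.4,interpolation=2))
im=cv2.imread('pics/s34.png');cv2.imwrite('pics/s34d.png',cv2.resize(im[210:250,300:350],None,fx=14,fy=14,interpolation=2))
goto([.47,.10,.12],47)
E
```

```text
t 52.375 rv [  0.1   -0.32 -34.51] shift [-0.0447  0.0112 -0.019 ] rows>= 3.2
```

View pics/w34c.png

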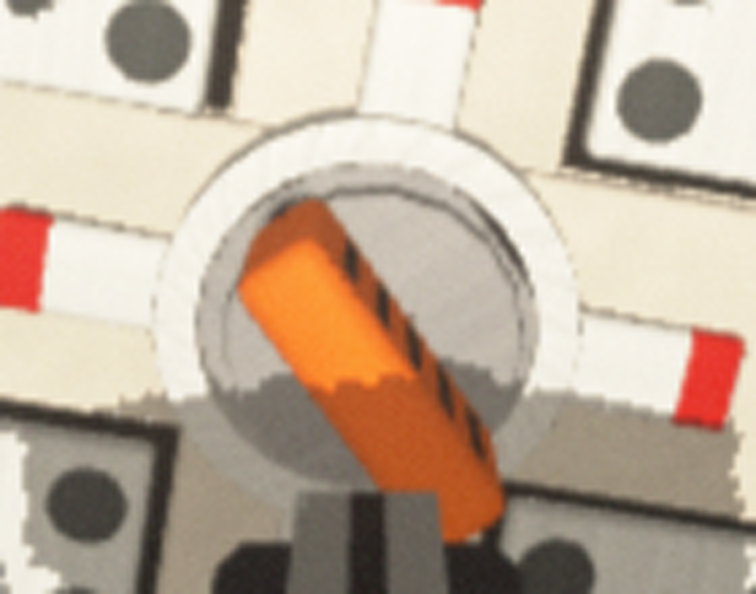

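View pics/s34d.png

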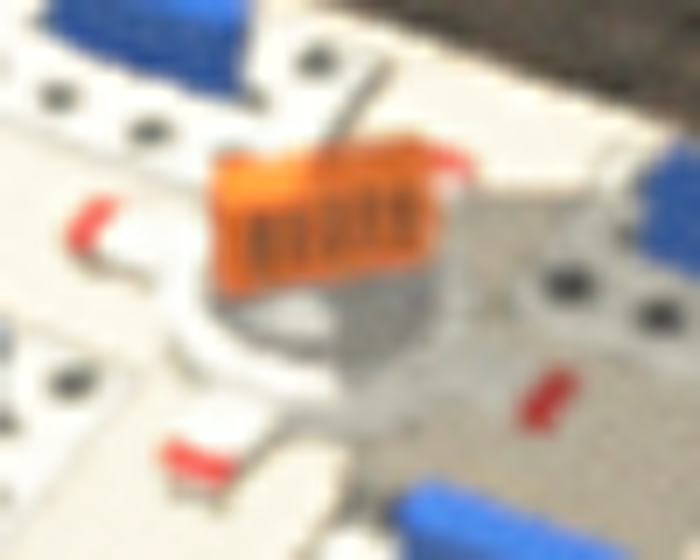

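The spanner stands seated in the ring with its grip upright and the ring still free; the fingers evidently lost the grip (too much squeeze). I'll open, realign at yaw ~47° and re-grip with less force.

```bash
python3 - <<'E'
from h import *
goto([.506,.116,.105],47)
E
```

```text
t 52.375 rv [  0.1   -0.32 -34.51] shift [-0.0062  0.0034 -0.0038] rows>= 3.2
```

>>> move_arm --plan '[[[0,0,-9,-0.003,0.001,-0.004,0.06],[0,0,-18,-0.006,0.003,-0.004,0.06],[0,-0.3,-27,-0.006,0.003,-0.004,0.06],[0,-0.3,-34.5,-0.006,0.003,-0.004,0.06],[0,-0.3,-34.5,-0.006,0.003,-0.004,0.06]]]' --force 40

```text
time: 53.0
eef_pos: [0.5052, 0.1164, 0.104]
tcp_rot: [0.917, 0.398, -0.001, 0.0]
contact_force: [0.5, 0.3, 0.5]
opening: 0.703
```

```bash
python3 - <<'E'
from h import *
st=get_state();print(st['eef_pos'],np.abs(st['dq']).max())
im=save('wrist','w35.png');cv2.imwrite('pics/w35c.png',cv2.resize(im[130:280,220:420,::-1],None,fx=4,fy=4,interpolation=2))
E
```

```text
[0.50517382 0.1163545  0.1039566 ] 0.03817317777920737
```

View pics/w35c.png

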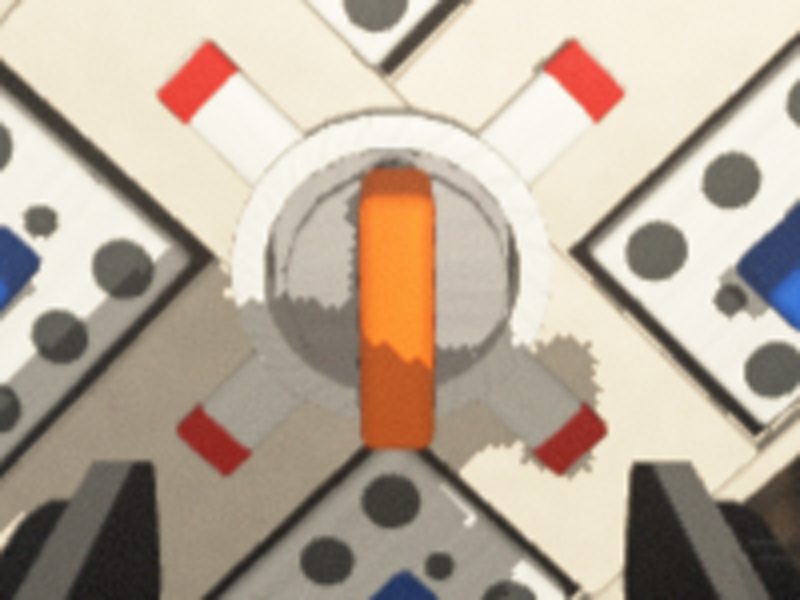

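Spanner upright in the ring, grip crop (360-435, 193-448), aligned with the tool.

```bash
python3 - <<'E'
from h import *
st=get_state()
for z in (.062,.066,.07):
    C=[ray('wrist',(220+(x+.5)/4-.5,130+(y+.5)/4-.5),z,st) for x,y in [(362,192),(434,193),(361,448),(433,449)]]
    a=(C[0]+C[1])/2;b=(C[2]+C[3])/2;m=(a+b)/2;d=a-b;yaw=np.degrees(np.arctan2(d[1],d[0]))
    print(z,'len',np.linalg.norm(d),'wid',np.linalg.norm(C[0]-C[1]),np.linalg.norm(C[2]-C[3]),'mid',m.round(4),'yaw',yaw)
    if z==.062: goto([m[0],m[1],.037],yaw)
E
```

```text
0.062 len 0.04889522148391756 wid 0.012675286625319556 0.01351826487209865 mid [0.5101 0.1197 0.062 ] yaw 46.763751499456816
t 53.05 rv [0.02 0.09 0.09] shift [0.0058 0.0012 0.0672] rows>= 1.1
0.066 len 0.04794186207231792 wid 0.012428143787384991 0.013254685637703484 mid [0.511  0.1206 0.066 ] yaw 46.76375149945679
0.07 len 0.04698850266071818 wid 0.012181000949450444 0.012991106403308299 mid [0.5118 0.1216 0.07  ] yaw 46.76375149945683
```

Sizes match those in the stand (48.9/12.7/13.5 mm) at the height for fully seated pins. Re-grasping with 40 N.

>>> move_arm --plan '[[[0,0,0,0.006,0.0012,0.02,0.06],[0,0,0,0.006,0.0012,0.045,0.06],[0,0,0,0.006,0.0012,0.06,0.06],[0,0,0,0.006,0.0012,0.066,0.06],[0,0,0,0.006,0.0012,0.066,0.06]]]'

```text
time: 53.68
eef_pos: [0.5102, 0.1198, 0.0381]
tcp_rot: [0.918, 0.397, -0.001, 0.0]
contact_force: [-0.4, -0.6, -0.1]
opening: 0.708
```

>>> move_arm --plan '[[[0,0,0,0,0,0,0.06],[0,0,0,0,0,0,0.02],[0,0,0,0,0,0,0.0],[0,0,0,0,0,0,0.0],[0,0,0,0,0,0,0.0]]]'

```text
time: 54.3
eef_pos: [0.5104, 0.1199, 0.0384]
tcp_rot: [0.918, 0.397, -0.001, 0.0]
contact_force: [-1.3, 2.0, 2.8]
opening: 0.141
```

```bash
python3 - <<'E'
from h import *
st=get_state();print(st['eef_pos'],st['contact_force'],st['wrist_torque'],st['opening'])
goto([.5101,.1200,.038],46.8)
im=save('wrist','w36.png')
E
```

```text
[0.51037683 0.1199287  0.03843018] [-1.31240174  1.95533037  2.78806582] [ 0.0446064   0.19821671 -0.01175131] 0.14129005653708157
t 54.3 rv [0.01 0.09 0.03] shift [-0.0001 -0.0003  0.0004] rows>= 0.0
```

View pics/w36.png

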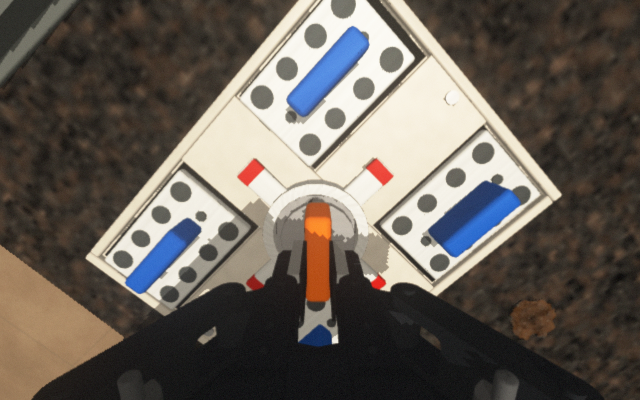

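Gripped (opening 0.141, much less squeeze). Turn clockwise.

>>> move_arm --plan '[[[0,0,5,0,0,0,0.0],[0,0,10,0,0,0,0.0],[0,0,15,0,0,0,0.0],[0,0,20,0,0,0,0.0],[0,0,25,0,0,0,0.0]]]'

```text
time: 54.98
eef_pos: [0.5105, 0.1202, 0.0386]
tcp_rot: [0.982, 0.188, -0.0, 0.0]
contact_force: [-0.3, 1.5, 2.1]
opening: 0.14
```

```bash
python3 - <<'E'
from h import *
st=get_state();print(st['eef_pos'],st['contact_force'],st['wrist_torque'],st['opening'])
goto([.5101,.1200,.0384],2.7)
E
```

```text
[0.51045799 0.12015048 0.0385991 ] [-0.33540567  1.4840598   2.05175875] [0.14501716 0.03189158 0.1690896 ] 0.1403217454074098
t 54.975 rv [ 0.05  0.06 19.03] shift [-0.0004  0.      0.0002] rows>= 1.8
```

>>> move_arm --plan '[[[0,0,5,0,0,0,0.0],[0,0,10,0,0,0,0.0],[0,0,15,0,0,0,0.0],[0,0,20,0,0,0,0.0],[0,0,22,0,0,0,0.0]]]'

```text
time: 55.6
eef_pos: [0.5106, 0.1197, 0.0386]
tcp_rot: [1.0, -0.002, -0.0, 0.001]
contact_force: [0.0, -1.5, 1.3]
opening: 0.136
```

```bash
python3 - <<'E'
from h import *
st=get_state();print(st['eef_pos'],st['contact_force'],st['wrist_torque'],st['opening'])
goto([.5101,.1200,.0384],2.7)
E
```

```text
[0.51062943 0.11966481 0.0385889 ] [ 0.033681   -1.49169127  1.32862872] [-0.37478739 -0.02037331  0.14591322] 0.13626285315354353
t 55.6 rv [ 0.13  0.02 -2.96] shift [-0.0005 -0.0003  0.0002] rows>= 0.3
```

>>> move_arm --plan '[[[0,0,1,0,0,0,0.0],[0,0,2,0,0,0,0.0],[0,0,3,0,0,0,0.0],[0,0,4,0,0,0,0.0],[0,0,4,0,0,0,0.0]]]'

```text
time: 56.22
eef_pos: [0.5106, 0.1196, 0.0386]
tcp_rot: [0.999, -0.037, -0.0, 0.001]
contact_force: [1.1, -2.4, 0.3]
opening: 0.14
```

```bash
python3 - <<'E'
from h import *
st=get_state();print(st['eef_pos'],st['contact_force'],st['wrist_torque'],st['opening'])
goto([.5101,.1200,.0384],2.7)
save('wrist','w37.png')
E
```

```text
[0.51062942 0.11955488 0.03859367] [ 1.14324426 -2.35062587  0.31440687] [-3.59504713e-01 -2.40928957e-05  1.72048774e-01] 0.13959424183598873
t 56.225 rv [ 0.15  0.02 -6.95] shift [-0.0006 -0.0004  0.0002] rows>= 0.6
```

View pics/w37.png

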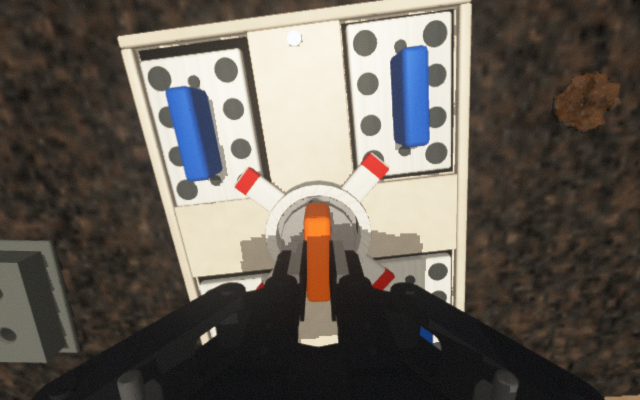

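Fingers reach over the inner corners; torque still 0.17, not at the stop yet. A few degrees more.

>>> move_arm --plan '[[[0,0,1,0,0,0,0.0],[0,0,2,0,0,0,0.0],[0,0,3,0,0,0,0.0],[0,0,3,0,0,0,0.0],[0,0,3,0,0,0,0.0]]]'

```text
time: 56.9
eef_pos: [0.5106, 0.1195, 0.0386]
tcp_rot: [0.998, -0.063, -0.0, 0.001]
contact_force: [0.0, -2.4, 0.2]
opening: 0.138
```

```bash
python3 - <<'E'
from h import *
st=get_state();print(st['eef_pos'],st['contact_force'],st['wrist_torque'],st['opening'])
E
```

```text
[0.51062576 0.11950975 0.03858864] [ 0.04550269 -2.4045327   0.22033227] [-0.40295255  0.07281768  0.52163786] 0.13752661746043737
```

Torque rose to 0.52: stop. One more degree to be sure, then ease back and lift.

>>> move_arm --plan '[[[0,0,1,0,0,0,0.0],[0,0,1.5,0,0,0,0.0],[0,0,1.5,0,0,0,0.0],[0,0,1.5,0,0,0,0.0],[0,0,1.5,0,0,0,0.0]]]'

```text
time: 57.52
eef_pos: [0.5106, 0.1195, 0.0386]
tcp_rot: [0.997, -0.076, -0.0, 0.001]
contact_force: [-0.0, -1.5, 0.6]
opening: 0.139
```

```bash
python3 - <<'E'
from h import *
st=get_state();print(st['eef_pos'],st['contact_force'],st['wrist_torque'],st['opening'])
goto([.5101,.1200,.0384],2.7)
E
```

```text
[0.51062385 0.11950021 0.03860129] [-1.77390943e-04 -1.48822832e+00  6.04540060e-01] [-0.35229881  0.06456302  0.66789017] 0.13870783619651683
t 57.525 rv [ 1.600e-01  1.000e-02 -1.141e+01] shift [-0.0006 -0.0004  0.0002] rows>= 1.1
```

>>> move_arm --plan '[[[0,0,-3,0,0,0,0.0],[0,0,-4.5,0,0.0003,0,0.0],[0,0,-4.5,0,0.0003,-0.008,0.0],[0,0,-4.5,0,0.0003,-0.02,0.0],[0,0,-4.5,0,0.0003,-0.065,0.0]]]'

```text
time: 58.15
eef_pos: [0.5081, 0.1197, 0.1021]
tcp_rot: [0.999, -0.038, -0.004, 0.001]
contact_force: [0.1, -0.4, -2.4]
opening: 0.138
```

```bash
python3 - <<'E'
from h import *
st=get_state();print(st['eef_pos'],st['contact_force'],st['wrist_torque'],st['opening'])
im=save('wrist','w38.png')
goto([.4651,.3522,.105],-5.05)
E
```

```text
[0.50809112 0.1197031  0.10214803] [ 0.11296795 -0.39780415 -2.40726843] [ 0.01040414 -0.0532112   0.02150466] 0.1382541627817271
t 58.2 rv [ 0.03 -0.45  0.75] shift [-0.0661 -0.2277  0.0054] rows>= 3.8
```

View pics/w38.png

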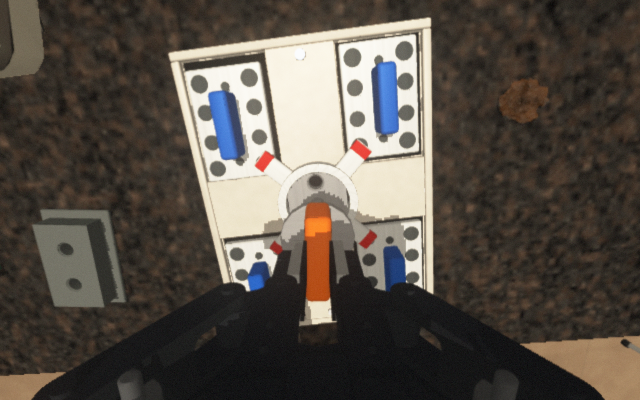

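Ring fingers lie diagonally over the inner corners. Spanner to its stand.

>>> move_arm --plan '[[[0,-0.4,0,-0.016,-0.055,0,0.0],[0,-0.4,0,-0.033,-0.112,0,0.0],[0,-0.4,0.7,-0.05,-0.168,0,0.0],[0,-0.4,0.7,-0.066,-0.2277,0.005,0.0],[0,-0.4,0.7,-0.066,-0.2277,0.02,0.0]]]'

```text
time: 58.82
eef_pos: [0.4651, 0.357, 0.0927]
tcp_rot: [0.999, -0.042, 0.002, -0.002]
contact_force: [0.5, -0.6, -2.1]
opening: 0.133
```

```bash
python3 - <<'E'
from h import *
goto([.4651,.3522,.067],-5.05)
E
```

```text
t 58.825 rv [-0.22 -0.24  0.28] shift [0.0003 0.0049 0.0257] rows>= 0.4
```

>>> move_arm --plan '[[[-0.2,-0.2,0.3,0.0003,0.0049,0.01,0.0],[-0.2,-0.2,0.3,0.0003,0.0049,0.024,0.0],[-0.2,-0.2,0.3,0.0003,0.0049,0.024,0.0],[-0.2,-0.2,0.3,0.0003,0.0049,0.024,0.0],[-0.2,-0.2,0.3,0.0003,0.0049,0.024,0.0]]]'

```text
time: 59.45
eef_pos: [0.4658, 0.3521, 0.0693]
tcp_rot: [0.999, -0.045, 0.001, -0.0]
contact_force: [0.1, -0.3, -1.7]
opening: 0.138
```

```bash
python3 - <<'E'
from h import *
st=get_state();print(st['eef_pos'])
im=save('wrist','w39.png');cv2.imwrite('pics/w39c.png',cv2.resize(im[130:280,230:410,::-1],None,fx=4,fy=4,interpolation=2))
goto([.4651,.3522,.037],-5.05)
E
```

```text
[0.46578985 0.3520512  0.06934643]
t 59.5 rv [-0.06 -0.1  -0.05] shift [-0.0006  0.0001  0.0323] rows>= 0.5
```

View pics/w39c.png

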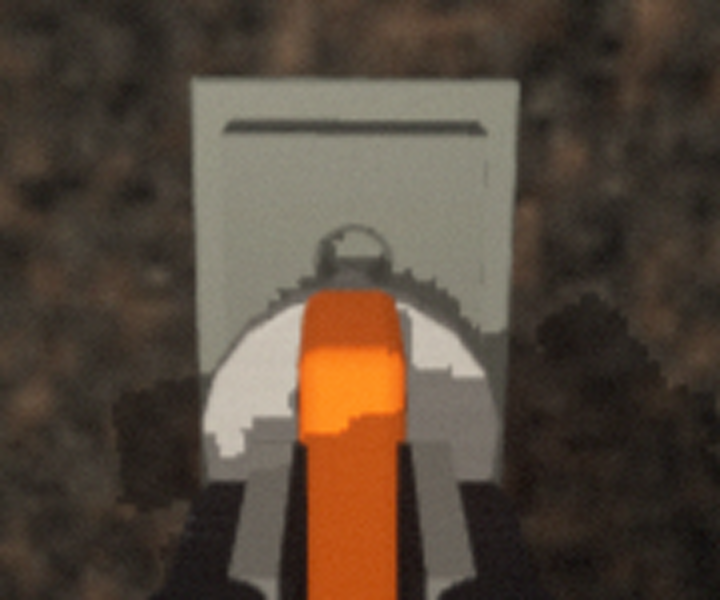

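>>> move_arm --plan '[[[0,0,0,-0.0008,0,0.01,0.0],[0,0,0,-0.0008,0,0.018,0.0],[0,0,0,-0.0008,0,0.024,0.0],[0,0,0,-0.0008,0,0.028,0.0],[0,0,0,-0.0008,0,0.03,0.0]]]'

```text
time: 60.12
eef_pos: [0.4648, 0.3522, 0.0389]
tcp_rot: [0.999, -0.044, 0.001, -0.0]
contact_force: [-0.5, 0.6, -2.0]
opening: 0.135
```

```bash
python3 - <<'E'
from h import *
goto([.4650,.3522,.0364],-5.05)
E
```

```text
t 60.125 rv [-0.05 -0.07 -0.05] shift [0.0002 0.     0.0025] rows>= 0.0
```

Pins are in. Seat and release.

>>> move_arm --plan '[[[0,0,0,0,0,0.0015,0.0],[0,0,0,0,0,0.0025,0.0],[0,0,0,0,0,0.003,0.0],[0,0,0,0,0,0.003,0.0],[0,0,0,0,0,0.003,0.0]]]'

```text
time: 60.75
eef_pos: [0.4652, 0.3526, 0.0365]
tcp_rot: [0.999, -0.045, 0.001, -0.001]
contact_force: [-0.6, 0.3, 1.6]
opening: 0.132
```

>>> move_arm --plan '[[[0,0,0,0,0,0,0.06],[0,0,0,0,0,0,0.06],[0,0,0,0,0,0,0.06],[0,0,0,0,0,-0.01,0.06],[0,0,0,0,0,-0.06,0.06]]]'

```text
time: 61.38
eef_pos: [0.4624, 0.351, 0.0938]
tcp_rot: [0.999, -0.045, -0.003, 0.001]
contact_force: [0.3, -0.1, 0.2]
opening: 0.701
```

```bash
python3 - <<'E'
from h import *
st=get_state();print(st['eef_pos'])
im=save('wrist','w40.png')
goto([.47,.13,.21],0)
E
```

```text
[0.46239677 0.35099935 0.09377187]
t 61.425 rv [-0.33 -0.55 -5.09] shift [ 0.0228  0.2225 -0.107 ] rows>= 4.0
```

View pics/w40.png

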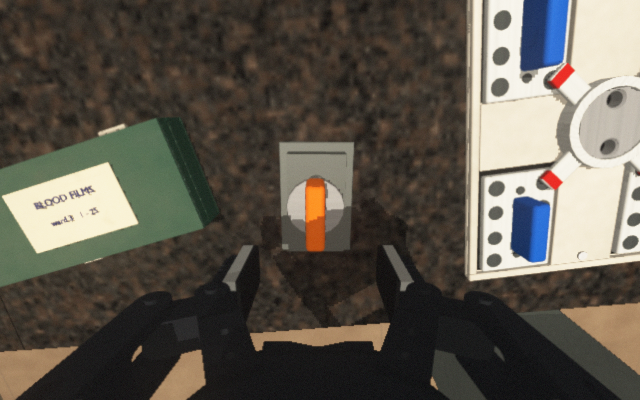

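Spanner is back in its stand. Final check from above the platform.

>>> move_arm --plan '[[[0,0,-1,0.0,0.02,-0.055,0.06],[0,0,-2,0.006,0.07,-0.08,0.06],[0,-0.5,-3,0.012,0.125,-0.1,0.06],[0,-0.5,-4,0.018,0.18,-0.107,0.06],[0,-0.5,-5,0.0228,0.2225,-0.107,0.06]]]'

```text
time: 62.05
eef_pos: [0.4707, 0.1282, 0.2121]
tcp_rot: [1.0, -0.001, 0.003, -0.003]
contact_force: [-0.0, -0.8, -0.4]
opening: 0.706
```

>>> move_arm --plan '[[[0,0,0,0,0,0,0.06],[0,0,0,0,0,0,0.06],[0,0,0,0,0,0,0.06],[0,0,0,0,0,0,0.06],[0,0,0,0,0,0,0.06]]]'

```text
time: 62.68
eef_pos: [0.4705, 0.1288, 0.212]
tcp_rot: [1.0, -0.0, 0.002, -0.003]
contact_force: [0.6, 0.3, 1.1]
opening: 0.705
```

```bash
python3 - <<'E'
from h import *
st=get_state();print(st['eef_pos'])
im=save('wrist','w41.png');cv2.imwrite('pics/w41c.png',cv2.resize(im[20:260,190:450,::-1],None,fx=2.5,fy=2.5,interpolation=2))
save('top','t41.png')
E
```

```text
[0.47053158 0.1288146  0.21197113]
```

View pics/w41c.png

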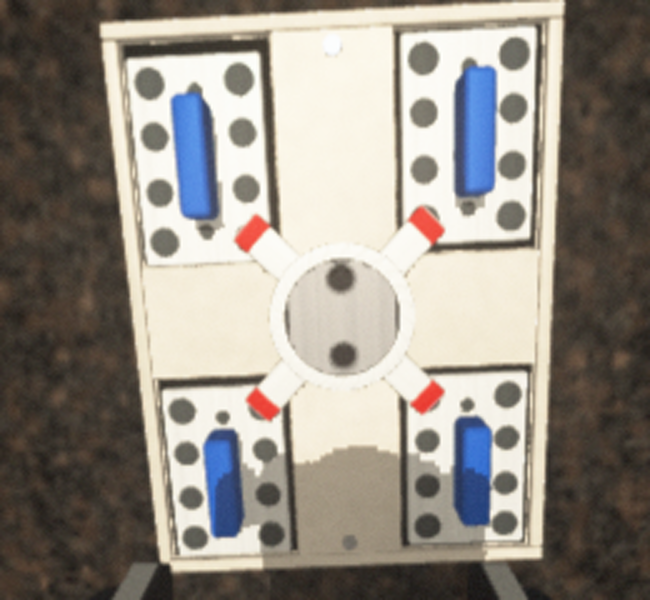

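View pics/t41.png

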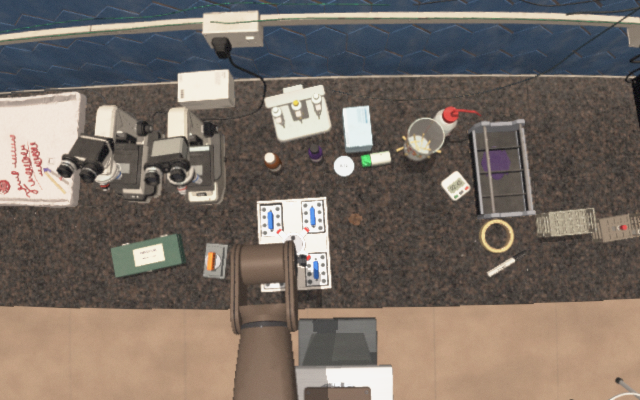

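```bash
python3 - <<'E'
from h import *
st=get_state();im=cv2.imread('pics/w41.png')[:,:,::-1]
g=[(190+340/2.5,20+278/2.5),(190+343/2.5,20+354/2.5)]
for t in (90,120): holes(im,g,.024,st,thr=t,r=8)
E
```

```text
hole px [325.8 130.6] area 44 [0.527  0.1203 0.024 ]
hole px [326.8 161.6] area 51 [0.4913 0.1188 0.024 ]
mid [0.5091 0.1195 0.024 ] sep 0.0358 yaw 2.3
hole px [325.6 130.7] area 79 [0.527  0.1205 0.024 ]
hole px [326.9 161.7] area 73 [0.4911 0.1187 0.024 ]
mid [0.509  0.1196 0.024 ] sep 0.0359 yaw 2.9
```

Ring hole line is at 2.6°, the same as the platform (2.7°), so it is fully locked. The plates lie in their pockets and the bystanders are unmoved. Handing in.

```bash
python3 -c "
from plant import *
print(ticket.sign_off())"
```

```text
the job is handed in; nothing more can be done
None
```

The job is done and handed in, at about 63 s on the robot's clock. I turned the lock ring counter-clockwise to its stop with the spanner and returned the spanner to its stand. I then moved all four plates, the two upper ones first, into pockets 1, 3, 2 and 4 in that order. Last, I turned the ring back to its stop and put the spanner back in its stand.

**Last checks**
- **Ring:** its hole line measured about 2.6°, against 2.7° for the platform, so it is locked. Turning torque rose to 0.67 N m at the stop, and the fingers lie over the inner corners.
- **Plates:** all four are in their pockets with the grips up, in the last wrist picture.
- **Bystanders:** the bottles, timer and dish show no movement in the last top picture.
- **Spanner:** upright and seated in its stand.

**What did not go smoothly**
- **Spanner slip:** while I was seating the spanner for locking, the fingers lost its grip; I put it down to squeezing too hard at 100 N. It stayed upright in the ring, and I re-gripped it at 40 N and carried on.
- **Pocket 4 plate:** it measured about 4 mm off centre, close to the inner wall, though I had set it down near the middle. I don't know why it moved. It still lies flat: its hole spacing measured a constant 40.1 mm along its length.

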